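Blank off the chamber port with the taper plug

TASK

Tilt the blue bin fully forward, take out the taper plug with the red knob and lower it gently into the tapered cup of the flange on the black plate until it is fully home. Then check that it rocks free: ease it just off its seat and lean it about ten degrees without taking it out of the cup, and let it back upright, fully home, and let go. Finally tilt the bin shut again; leave the loose disc, spanner, brass valve and screwdriver where they lie.

Things in the scene. Friction and masses are not known exactly. Their poses are not given: they have to be found in the camera images.
- bin (a joint): tilt of the blue tilt-out bin about its bottom front pivot, rad: 0 = shut, upright in its grey housing; 0.6 = tilted fully forward (towards the robot) against its stop. Stiff hinge (about 0.6 N m): it stays where it is left, also with the plug in it.
- bin_pivot (a point): point on the bin's pivot axis, half-way across its width, 16 mm above the table. It does not move with the bin. Axes are the housing's: x runs from the bin's front face to the back of the housing, y along the pivot axis, z up. The bin's front panel is 190 mm wide, 8 mm thick (its face lies over the pivot axis) and rises 150 mm above the pivot.
- bank: fixed grey housing of the bin, 160 mm deep, 210 mm wide, 178 mm tall; origin under its centre, 78 mm behind (+x of) the pivot. Its roof starts 43 mm behind the pivot, so the plug is under the roof while the bin is shut.
- bin_handle (a point): middle of the bin's steel pull bar: round, 12 mm thick, 122 mm long, parallel to the pivot axis, on two stems 52 mm either side of its middle. It moves with the bin; in the bin's own frame it lies 60 mm in front of the front panel's face and 135 mm above the pivot (151 mm above the table when shut). The gap behind the bar is 54 mm.
- plug_mid (a point): centre, half-way up, of the loose taper plug, 100 mm tall, about 0.4 kg; z runs up its axis to the knob. Below: a steel cone, 20 mm across at its foot (50 mm below this point), 76 mm across 5 mm below this point, then a 3 mm rim. Above: a red round knob 28 mm across, from 2 mm below to 50 mm above this point; grip it about 26 mm above this point.
- plug: the same plug; origin at the centre of the cone's foot, z up its axis. At the start it stands, foot down, in a black tapered pocket in the shut bin, 56 mm behind the pivot; it tilts with the bin, its knob leaning towards the robot as far as the bin does. The front panel stays 48 mm from the plug's axis, so grip the knob from its two sides, along the pivot axis.
- seat (a point): where plug_mid lies when the plug is fully home in the cup; z up. The cup is a tapered aluminium funnel in a bright flange (112 mm across) on the black plate; its axis is vertical through this point, same taper as the plug (32 degrees each side), mouth 67 mm across, rim 12 mm below this point and 102 mm above the table. The plug's rim then stands 8 to 10 mm above the flange.
- stand: fixed stand: black plate 260 x 220 mm, top 90 mm above the table, on four posts; carries the flange and cup 70 mm in front (-x) of its origin and a valve block with a red cap (top 147 mm above the table) 65 mm behind its origin. Origin on the table under the plate's centre.
- blank: steel blank disc, 60 mm across, 16 mm thick, lying between the two fixtures; origin at the centre of its underside. A bystander: leave alone.
- spanner: steel open-ended spanner, 170 mm long, lying flat between the two fixtures, nearer the robot; origin under its middle, x along its length. A bystander: leave alone.
- valve: loose brass valve body with a round green handwheel, about 80 mm long, 68 mm tall; origin under the block. A bystander: leave alone.
- driver: black-handled screwdriver, 200 mm long, lying flat; origin under its middle, x along its length. A bystander: leave alone.
Things that resemble listed ones, but are neither listed nor needed, are in the scene too. Of the things shaped like the plug, the bare steel one is meant.

How it is judged:
On the way, in this order (a step that is already met when the one before it is completed fails the run):
1. the bin is tilted fully forward (value of joint bin above 0.5 rad), for 0.2 s.
2. the plug is fully home in the cup (horizontal distance between plug_mid and seat below 0.004 m and z of plug_mid in the frame of seat between -0.004 and 0.004 m and angle between plug_mid's own z axis and vertical below 0.05 rad), for 0.2 s.
3. the plug is rocked: it leans more than 6 degrees while still in the cup (angle between plug_mid's own z axis and vertical between 0.105 and 0.5 rad and horizontal distance between plug and seat below 0.022 m and z of plug_mid in the frame of seat below 0.03 m), for 0.1 s.
4. the plug is fully home again (all of step 2), for 0.2 s.
At the end, for the whole second after the job is handed in: The plug stands at rest, released, fully home in the cup: its centre within 4 mm of the seat point sideways and in height, upright within 0.05 rad; the bin is shut (joint under 0.06 rad) (all of step 4 and value of joint bin below 0.06 rad and linear speed of plug below 0.02 m/s); the robot touches nothing.
It fails at once if the plug is rammed or dropped into the cup (over 70 N) (contact force between plug and stand above 70 N).
It fails at once if a bystander is moved more than 40 mm (distance of any of blank, spanner, valve, driver from where it was at the start of the episode above 0.04 m).
It also fails if it takes over 72 s, if anything falls off the work surface, if the arm or the gripper's body presses on something with over 40 N, if the wrist force passes 120 N, or if a joint passes its speed limit or range.

ROBOT

A 6-joint arm with a two-finger parallel gripper is mounted at the origin on the work surface. World frame = base frame: x ahead of the robot, y to its left, z up, the work surface at z = 0. Lengths are in m, angles in rad, forces in N, time in s.
With the tool pointing down it reaches from about 0.3 to 0.85 m from the base axis. Payload 4.2 kg.
Tool frame: the origin (TCP) lies on the centre line of the jaws, within the pads' length; the fingertips stand 22 mm ahead of it and the grasp point (between the pads) lies 3 mm ahead of it (tip_reach is the distance from the TCP to the fingertips, in m); y points along the fingers, z is the direction in which the jaws open and shut, and the axes are right-handed (so a half turn about y gives the same grasp; the last joint's range is limited). The gripper opens to 91 mm and grips with 3 to 60 N. Pads are 32 mm wide; open, the fingers measure 118 mm over their backs; the gripper's body (76 mm by 178 mm) begins 60 mm behind the grasp point.
Start: joints at [1.198, 0.32, 1.565, -0, 1.257, -0.02], TCP at [0.199, 0.54, 0.236] pointing down, gripper open.
Joint ranges: [-3.11, 3.11], [-0.84, 2.01], [0.21, 2.61], [-1.34, 4.49], [0.05, 2.63], [-2.56, 2.56]. Speed limits (rad/s): [2.57, 2.57, 3.14, 3.14, 3.14, 3.14].

INTERFACE

Orientations are given as a unit quaternion [w, x, y, z].
In Python, from plant import sense, grab_frame, camera_info, sign_off, tip_reach gives the robot as it stands.
- The arm moves only by the tool move_arm, never from a script. Its argument "increments" is a list of rows, each a list of 5 numbers: the shift along the tool's x, y, z in mm, then the turn about the tool's y in degrees, then the closure in counts, from 0 (fully open) to 255 (shut). In form: [[x, y, z, roll, hand], ...]. A call has 1 to 12 rows; each row is the pose to reach, as a shift and turn from the pose commanded when the call began, along the tool's axes at that moment; what a row does not reach only later rows make up. A row lasts 1/12 s, in which the tool goes at most 41.7 mm and 7.16 degrees, less where a joint would pass 70% of its speed; a pose out of reach is approached as far as the arm can. A call with a gripper value outside its range is refused whole. The fingers move at their own pace and stop on an object; "squeeze" is the grip in N (left out, the last holds). Time passes only in rows, so rows that repeat a pose let the fingers close. It gives the time, the measured TCP pose, the force and the opening at its end, in the units of the state.
- sense(): the state, without advancing time (a new reading comes with each control period).
- grab_frame(name): name is "side" or "top" or "wrist"; returns (picture, depth): 400x640x3 uint8, red, green, blue; 400x640 float32, m along the optical axis (not along the pixel's ray), 0 where there is no reading.
- camera_info(name): a dict with "fx", "fy", "cx", "cy" (pixels), "pose" (4x4, takes a point from camera to world coordinates). Camera axes: x right, y down, z forward; pixel columns grow to the right and rows downward; lengths in m; the calibration is good to about 2 mm. A picture is of the moment at which its call begins: read the wrist's pose just before it. camera_info takes no time and is no camera call; for the wrist camera it gives the pose at the moment of the call.
- sign_off(): hands the job in, once; it reports no verdict.
The state is a dict: "time_s": time; "joint_pos": joint angles; "dq": joint speeds; "joint_torque": joint torques, N m; "tcp_pos": TCP position; "tcp_rot": TCP orientation; "contact_force": force on the tool from outside, world axes, zero at the start; "moment": the same for the moment, N m; "width": finger opening in m.
Only numpy, scipy, OpenCV 4.12 (cv2) and the standard library are available. Lean on these libraries where they do the work, as an engineer would, in place of code of your own. Each camera call takes 0.05 s, during which the arm holds its last target.

## Working session

There is one attempt and no reset: what is moved stays moved. The work goes in short steps, Python scripts to look and compute and a tool call to move; the robot and the scene stay as the last step left them, time stands still between calls to the robot, and variables do not carry over. Pictures are saved under pics/ and viewed, and the job is handed in when it is done.

Besides the shell and the picture viewer there is one more tool, called after "Request:" as a command line: name --pt "numbers of a row" for each row, then --argument value for the rest. move_arm: Moves the arm, as the interface text tells. Its arguments: {"type":"object","properties":{"increments":{"type":"array"},"squeeze":{"type":"number"}},"required":["increments"]}

```bash
ls; mkdir -p pics
python3 - <<'E'
from plant import *
import cv2,numpy as np
np.set_printoptions(precision=4,suppress=True)
print(sense()); print(tip_reach)
for n in ("side","top","wrist"):
    i=camera_info(n); print(n,i)
    p,d=grab_frame(n); cv2.imwrite(f"pics/{n}0.png",p[:,:,::-1]); np.save(f"pics/{n}0d.npy",d)
E
```

```text
pics
{'time_s': 0.0, 'joint_pos': array([ 1.198 ,  0.3203,  1.5657,  0.    ,  1.2574, -0.02  ]), 'dq': array([ 0.0006,  0.0002, -0.0004,  0.0011, -0.0026,  0.0016]), 'joint_torque': array([  0.0001, -41.2457, -23.197 ,   0.0729,   0.0457,  -0.0001]), 'tcp_pos': array([0.1985, 0.5391, 0.2351]), 'tcp_rot': array([-0.6955,  0.6967, -0.1242,  0.124 ]), 'contact_force': array([ 0.1845, -0.0458, -0.0841]), 'moment': array([ 0.0709, -0.0401,  0.031 ]), 'width': 0.0917692160915852}
0.022
side {'fx': 498.61485972424293, 'fy': 498.61485972424293, 'cx': 310.3629796351272, 'cy': 198.8330406209729, 'pose': array([[ 0.9485, -0.205 ,  0.2415,  0.1984],
       [-0.3166, -0.5865,  0.7455, -0.9671],
       [-0.0112, -0.7836, -0.6212,  0.9341],
       [ 0.    ,  0.    ,  0.    ,  1.    ]])}
top {'fx': 362.5739326209837, 'fy': 362.5739326209837, 'cx': 316.86684182026465, 'cy': 203.3148629001811, 'pose': array([[ 0.0845, -0.9747,  0.207 ,  0.3246],
       [-0.9964, -0.083 ,  0.0161, -0.0015],
       [ 0.0015, -0.2076, -0.9782,  1.0334],
       [ 0.    ,  0.    ,  0.    ,  1.    ]])}
wrist {'fx': 277.7938375798511, 'fy': 277.7938375798511, 'cx': 316.10181378987954, 'cy': 197.42134496915085, 'pose': array([[ 0.3453,  0.9131,  0.2169,  0.137 ],
       [ 0.9385, -0.3355, -0.0816,  0.5606],
       [-0.0017,  0.2317, -0.9728,  0.3832],
       [ 0.    ,  0.    ,  0.    ,  1.    ]])}
```

View pics/side0.png

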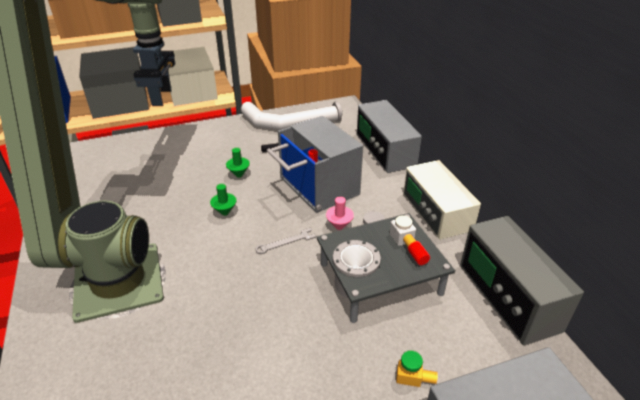

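View pics/top0.png

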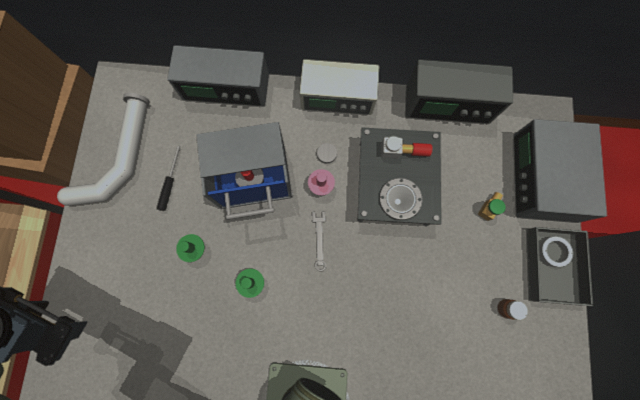

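View pics/wrist0.png

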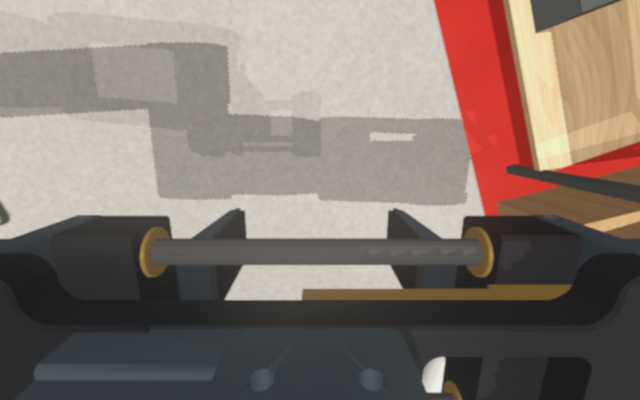

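The side picture shows the bin at (315,160) with its bar at about (290,155), and the flange cup at (357,257). In the top picture the bar is at (248,210), the red knob at (247,174) and the cup at (402,198). Things that could be taken for the plug:
- pink plug at top (320,182)
- green plug at top (190,248)
- green plug at top (250,283)
- red knob on bare steel inside the bin at top (247,174)

The description matches the last one. I'll check it in a crop and measure.

```bash
cat > h.py <<'E'
import numpy as np,cv2
from plant import *
np.set_printoptions(precision=4,suppress=True)
def cloud(info,d):
    v,u=np.mgrid[0:d.shape[0],0:d.shape[1]]
    c=np.stack([(u-info['cx'])/info['fx']*d,(v-info['cy'])/info['fy']*d,d],-1)
    P=info['pose']; return c@P[:3,:3].T+P[:3,3]
def ray(info,u,v,z):
    c=np.array([(u-info['cx'])/info['fx'],(v-info['cy'])/info['fy'],1.]); P=info['pose']
    r=P[:3,:3]@c; o=P[:3,3]; return o+r*(z-o[2])/r[2]
def proj(info,p):
    P=info['pose']; c=P[:3,:3].T@(np.array(p)-P[:3,3]); return c[0]/c[2]*info['fx']+info['cx'],c[1]/c[2]*info['fy']+info['cy']
def axes():
    w,x,y,z=sense()['tcp_rot']
    from scipy.spatial.transform import Rotation as R
    return R.from_quat([x,y,z,w]).as_matrix()
E
python3 - <<'E'
from h import *
t=cv2.imread('pics/top0.png'); s=cv2.imread('pics/side0.png')
a=cv2.resize(t[110:250,185:335],None,fx=4,fy=4,interpolation=cv2.INTER_CUBIC)
b=cv2.resize(t[115:235,345:455],None,fx=5,fy=5,interpolation=cv2.INTER_CUBIC)
c=cv2.resize(s[100:240,230:390],None,fx=4,fy=4,interpolation=cv2.INTER_CUBIC)
e=cv2.resize(s[205:325,310:460],None,fx=4,fy=4,interpolation=cv2.INTER_CUBIC)
for n,i in zip(('a','b','c','e'),(a,b,c,e)): cv2.imwrite(f'pics/crop_{n}.png',i)
print(axes())
E
```

```text
[[ 0.9384 -0.0005  0.3455]
 [-0.3455 -0.0013  0.9384]
 [-0.     -1.     -0.0014]]
```

View pics/crop_a.png

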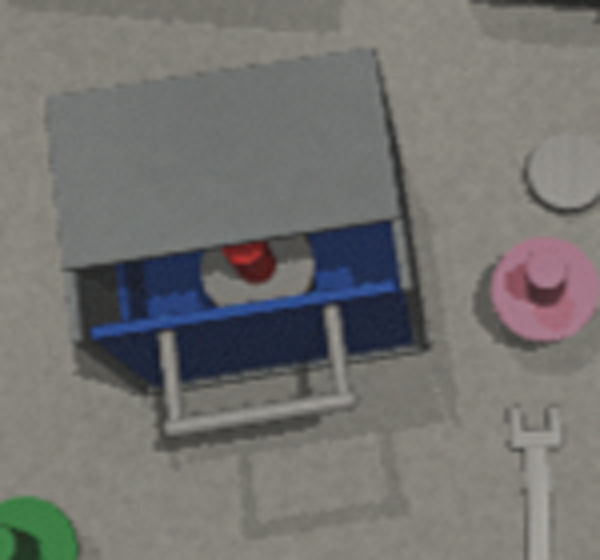

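View pics/crop_b.png

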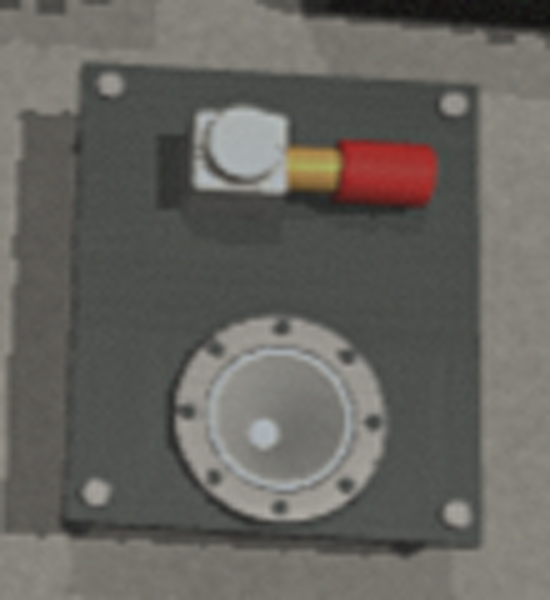

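View pics/crop_c.png

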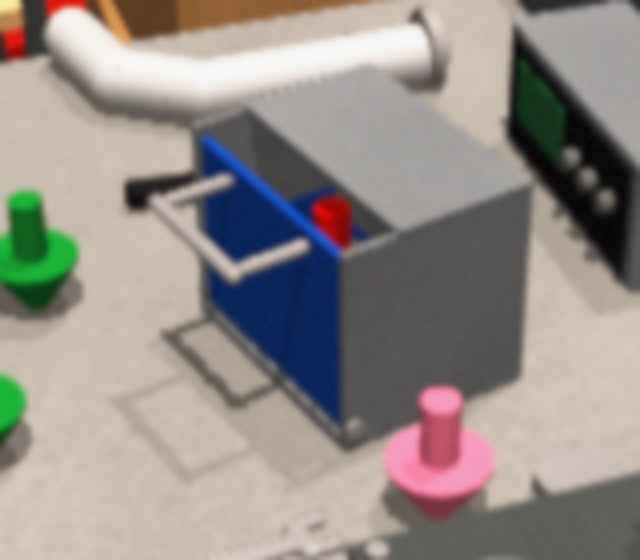

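View pics/crop_e.png

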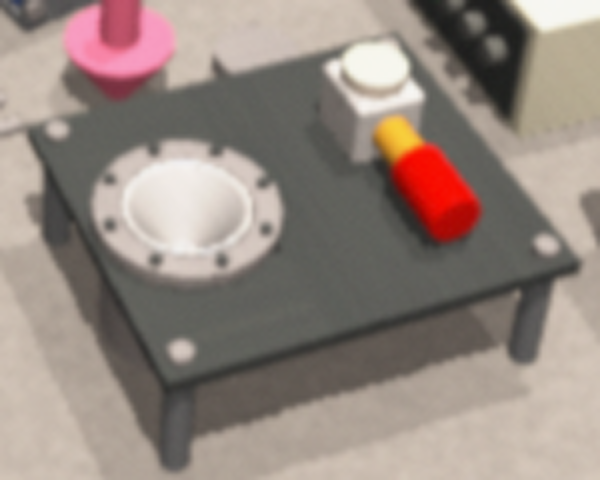

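The crops confirm the choice: a bare steel rim with a red knob in the blue bin, at (250,260) in the top crop. The bar runs (170,428)–(350,398) in the same crop, and the cup mouth ring is at (281,417) in the plate crop. Next come the metric positions.

Run:
```python
from h import *
for n in ('top','side'):
    I=camera_info(n); im=cv2.imread(f'pics/{n}0.png'); d=np.load(f'pics/{n}0d.npy'); C=cloud(I,d)
    # flange: points z 0.098-0.106 bright
    hsv=cv2.cvtColor(im,cv2.COLOR_BGR2HSV)
    m=(abs(C[...,2]-0.102)<0.006)&(hsv[...,2]>120)&(C[...,0]>0.2)&(C[...,1]<0.1)&(hsv[...,1]<60)
    mm=(m*255).astype(np.uint8); cs,_=cv2.findContours(mm,cv2.RETR_EXTERNAL,cv2.CHAIN_APPROX_NONE)
    c=max(cs,key=cv2.contourArea); 
    W=np.array([ray(I,u,v,0.102)[:2] for u,v in c[:,0]])
    # circle fit
    A=np.c_[2*W,np.ones(len(W))]; s=np.linalg.lstsq(A,(W**2).sum(1),rcond=None)[0]; r=np.sqrt(s[2]+s[0]**2+s[1]**2)
    print(n,'flange',s[:2],r, np.median(C[m][:,2]))
    x0,x1=(340,440) if n=='top' else (320,395)
    # cup mouth bright ring (top)
    # bar points
    g=(hsv[...,1]<70)&(hsv[...,2]>90)&(abs(C[...,2]-0.154)<0.012)&(C[...,1]>0.1)&(C[...,1]<0.35)&(C[...,0]<0.5)&(C[...,0]>0.2)
    P=C[g]; print('bar n',len(P)); 
    if len(P): print(P.min(0),P.max(0))
    rf=(abs(C[...,2]-0.178)<0.006)&(C[...,1]>0.05)&(C[...,1]<0.45)&(C[...,0]>0.3)&(C[...,0]<.7)
    k=(rf*255).astype(np.uint8); k=cv2.morphologyEx(k,cv2.MORPH_OPEN,np.ones((5,5)))
    cs,_=cv2.findContours(k,cv2.RETR_EXTERNAL,cv2.CHAIN_APPROX_NONE); c=max(cs,key=cv2.contourArea)
    W=np.array([ray(I,u,v,0.178)[:2] for u,v in c[:,0]],np.float32); R=cv2.minAreaRect(W); print('roof',R, cv2.boxPoints(R))
    if n=='top':
        for u,v in ((227.5,217),(272.5,209.5)): print('bar end',ray(I,u,v,0.151))
    else:
        for u,v in ((230+155/4,100+202/4),(230+233/4,100+272/4)): print('bar end',ray(I,u,v,0.151))
```

```text
top flange [ 0.8857 -0.0181] 0.09032046192382487 0.09898125372613598
bar n 284
[0.4553 0.1193 0.148 ] [0.4999 0.2407 0.1601]
roof ((0.6267815232276917, 0.2158201038837433), (0.11554523557424545, 0.20905210077762604), 14.070335388183594) [[0.5453 0.3032]
 [0.5962 0.1004]
 [0.7082 0.1285]
 [0.6574 0.3313]]
bar end [0.4582 0.2298 0.151 ]
bar end [0.4864 0.1213 0.151 ]
side flange [ 0.8891 -0.0278] 0.09574354732815754 0.10071080903333518
bar n 173
[0.4546 0.114  0.1443] [0.4994 0.2386 0.1606]
roof ((0.628025472164154, 0.20869271457195282), (0.1186438724398613, 0.21646873652935028), 13.929871559143066) [[0.5444 0.2995]
 [0.5965 0.0894]
 [0.7117 0.1179]
 [0.6595 0.328 ]]
bar end [0.4605 0.2254 0.151 ]
bar end [0.4886 0.122  0.151 ]
```

Run:
```python
from h import *
def circ(W):
    A=np.c_[2*W,np.ones(len(W))]; s=np.linalg.lstsq(A,(W**2).sum(1),rcond=None)[0]; return s[:2],np.sqrt(s[2]+s[0]**2+s[1]**2)
for n,(x0,x1,y0,y1),c0 in (('top',(372,430,172,226),(401,199)),('side',(325,388,232,282),(356,257))):
    I=camera_info(n); im=cv2.imread(f'pics/{n}0.png')
    g=cv2.cvtColor(im,cv2.COLOR_BGR2GRAY)
    sub=g[y0:y1,x0:x1]; t,b=cv2.threshold(sub,0,255,cv2.THRESH_OTSU); b=cv2.morphologyEx(b,cv2.MORPH_CLOSE,np.ones((3,3)))
    cs,_=cv2.findContours(b,cv2.RETR_EXTERNAL,cv2.CHAIN_APPROX_NONE); c=max(cs,key=cv2.contourArea)[:,0]+[x0,y0]
    h=cv2.convexHull(c)[:,0]
    W=np.array([ray(I,u,v,0.102)[:2] for u,v in h]); print(n,t,'outer',circ(W),cv2.minEnclosingCircle(W.astype(np.float32)))
    # radial edge sampling of mouth & outer: brightest radial profile around r=33.5mm
    ctr,_=circ(W)
    for it in range(3):
        pts={'o':[], 'm':[]}
        for a in np.linspace(0,2*np.pi,72,endpoint=False):
            rr=np.arange(0.026,0.066,0.0005); uv=np.array([proj(I,[ctr[0]+r*np.cos(a),ctr[1]+r*np.sin(a),.102]) for r in rr],np.float32)
            p=cv2.remap(g,uv[:,0].reshape(1,-1),uv[:,1].reshape(1,-1),cv2.INTER_LINEAR)[0].astype(float)
            gr=np.gradient(cv2.GaussianBlur(p.reshape(1,-1),(7,1),1.5)[0])
            ko=np.where(rr>.048)[0]; k=ko[np.argmin(gr[ko])]; pts['o'].append([ctr[0]+rr[k]*np.cos(a),ctr[1]+rr[k]*np.sin(a)])
            km=np.where((rr>.028)&(rr<.04))[0]; k=km[np.argmax(p[km])]; pts['m'].append([ctr[0]+rr[k]*np.cos(a),ctr[1]+rr[k]*np.sin(a)])
        res={k:circ(np.array(v)) for k,v in pts.items()}; ctr=res['o'][0]
    print(res)
```

```text
top 107.0 outer (array([ 0.5545, -0.2052]), np.float64(0.05518875241314088)) ((0.5546835660934448, -0.20520886778831482), 0.05564677715301514)
{'o': (array([ 0.5541, -0.2047]), np.float64(0.05500141339872216)), 'm': (array([ 0.5543, -0.2049]), np.float64(0.035817568896542556))}
side 151.0 outer (array([ 0.5549, -0.2094]), np.float64(0.055224759725544956)) ((0.5536594390869141, -0.2092331051826477), 0.056578073650598526)
{'o': (array([ 0.5545, -0.2099]), np.float64(0.05523499355469993)), 'm': (array([ 0.5546, -0.2102]), np.float64(0.03442336039633497))}
```

Two views put the bar middle near (0.472, 0.174), the housing yaw at about 14.2°, and the seat near (0.554, -0.207). The cameras disagree by about 5 mm in y. I'll move above the bar, with the jaws partly closed so that a finger fits the gap behind it.

```bash
cat >> h.py <<'E'
def row(p,yawz):
    """tool shift (mm) and roll (deg) to get TCP to p with tool z at yawz deg (mod 180)"""
    A=axes(); s=sense(); d=(np.array(p)-s['tcp_pos'])*1000
    cur=np.degrees(np.arctan2(A[1,2],A[0,2])); r=-(yawz-cur); r=(r+90)%180-90
    print('row',(A.T@d).round(1),'roll',round(r,1),'| tcp',s['tcp_pos'],'yaw',round(cur,1),'t',s['time_s'],'w',s['width'],'F',s['contact_force'],'M',s['moment'])
E
python3 -c "
from h import *
row([.472,.174,.235],14.2)"
```

```text
row [ 382.8    0.6 -248.3] roll 55.6 | tcp [0.1985 0.5393 0.2353] yaw 69.8 t 0.15 w 0.09097451547769123 F [ 0.4998  0.4997 -0.005 ] M [ 0.0453 -0.0252  0.0092]
```

Request:
move_arm --pt "35 0 -22 5 110" --pt "70 0 -45 10 110" --pt "105 0 -68 15 110" --pt "140 0 -90 20 110" --pt "175 0 -113 26 110" --pt "210 0 -136 31 110" --pt "245 0 -159 36 110" --pt "280 0 -181 41 110" --pt "315 0 -204 46 110" --pt "350 0 -227 51 110" --pt "383 0 -248 55.6 110" --pt "383 0 -248 55.6 110"

```text
time_s: 1.15
tcp_pos: [0.476, 0.1694, 0.2357]
tcp_rot: [-0.556, 0.556, -0.436, 0.438]
contact_force: [-0.3, 0.3, -0.2]
width: 0.0519
```

Run:
```python
from h import *
row([.472,.174,.235],14.2)
I=camera_info('wrist')
p,d=grab_frame('wrist'); cv2.imwrite('pics/w1.png',p[:,:,::-1])
C=cloud(I,d); s=sense()['tcp_pos']
print(proj(I,[.472,.174,.151]))
m=(abs(C[...,2]-.155)<.01)&(d>0)&(np.hypot(C[...,0]-s[0],C[...,1]-s[1])<.09)
print(m.sum(),C[m].mean(0))
```

```text
row [-5.4  0.7 -2.8] roll -0.5 | tcp [0.476  0.1694 0.2357] yaw 13.7 t 1.15 w 0.051888131613918614 F [-0.3026  0.3222 -0.1526] M [-0.0247  0.039  -0.0238]
(np.float64(313.87802644075896), np.float64(200.42332793218975))
3400 [0.4941 0.2072 0.1562]
```

View pics/w1.png

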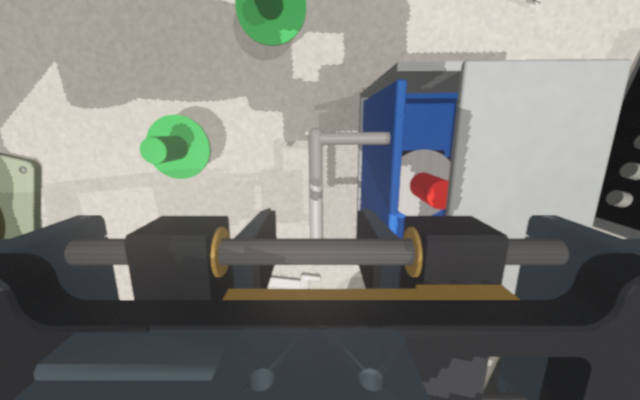

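The wrist view shows the bar vertical at column 316, centred between the fingers (272 and 360), with its far end at (316,132). The jaws straddle it. I'll check the bar end, then go down.

Run:
```python
from h import *
I=camera_info('wrist')
a=ray(I,316,132,.151); b=ray(I,317,210,.151); print(a,b, np.degrees(np.arctan2(*(a-b)[[0,1]])))
y=np.radians(14.2); print('mid',a-0.061*np.array([-np.sin(y),np.cos(y),0]))
k=ray(I,430,188,.14); print('knob approx',k)
row([.472,.174,.160],14.2)
```

```text
[0.4578 0.2328 0.151 ] [0.4745 0.1689 0.151 ] -14.629482859218394
mid [0.4727 0.1737 0.151 ]
knob approx [0.5684 0.2099 0.14  ]
row [-2.6 75.6 -1.4] roll -0.3 | tcp [0.474  0.1718 0.2356] yaw 13.9 t 1.2 w 0.05183050309059011 F [-0.7893  1.1107  0.0797] M [-0.0625  0.0884 -0.0408]
```

Request:
move_arm --pt "-2 25 -1 0 110" --pt "-2 50 -1 0 110" --pt "-2 68 -1 0 110" --pt "-2 74 -1 0 110" --pt "-2 74 -1 0 110" --pt "-2 74 -1 0 230" --pt "-2 74 -1 0 230" --pt "-2 74 -1 0 230" --pt "-2 74 -1 0 230" --pt "-2 74 -1 0 230" --squeeze 8

```text
time_s: 2.03
tcp_pos: [0.4713, 0.1764, 0.1627]
tcp_rot: [0.558, -0.557, 0.434, -0.435]
contact_force: [-0.2, 0.1, -0.3]
width: 0.0213
```

Run:
```python
from h import *
row([.472,.174,.162],14.2)
for th in (0,.1,.2,.3,.4,.5,.6,.62): print(th, 1000*np.array([-60*np.cos(th)-135*np.sin(th)+60, 135*np.cos(th)-60*np.sin(th)-135])/1000)
```

```text
row [2.5 0.7 0.1] roll -0.0 | tcp [0.4713 0.1764 0.1627] yaw 14.2 t 2.0333 w 0.02131336780852698 F [-0.2104  0.0691 -0.2879] M [-0.0946 -0.0249  0.0348]
0 [0. 0.]
0.1 [-13.1778  -6.6644]
0.2 [-25.6244 -14.6112]
0.3 [-37.2154 -23.7608]
0.4 [-47.8351 -34.0219]
0.5 [-57.3774 -45.2919]
0.6 [-65.7469 -57.4582]
0.62 [-67.2725 -59.9885]
```

Request:
move_arm --pt "0 0 0 0 230" --pt "0 0 0 0 230" --pt "0 0 0 0 230" --pt "0 3 -6.5 0 230" --pt "0 7 -13 0 230" --pt "0 10.5 -19.5 0 230" --pt "0 15 -26 0 230" --pt "0 19 -31.5 0 230" --pt "0 24 -37 0 230" --squeeze 12

```text
time_s: 2.78
tcp_pos: [0.4381, 0.1681, 0.1396]
tcp_rot: [0.56, -0.555, 0.433, -0.436]
contact_force: [5.4, 0.9, 3.7]
width: 0.0117
```

Run:
```python
from h import *
row([.472,.174,.162],14.2)
p,d=grab_frame('side'); cv2.imwrite('pics/s1.png',p[:,:,::-1])
```

```text
row [  2.6 -22.1  34.5] roll -0.0 | tcp [0.4381 0.1681 0.1396] yaw 14.2 t 2.7833 w 0.011676889883824084 F [5.4035 0.9228 3.714 ] M [ 0.2126 -1.0216 -0.0259]
```

View pics/s1.png

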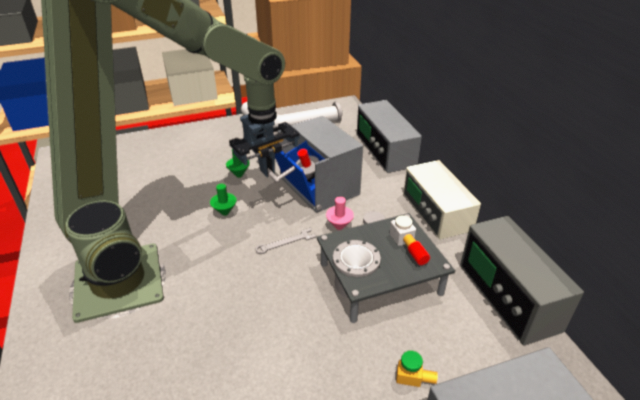

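The side picture shows the bin tilting with the bar, with the red knob at (303,157), and the forces are low. I'll carry on to the stop.

Request:
move_arm --pt "0 5 -5.5 0 230" --pt "0 10 -10.6 0 230" --pt "0 16 -15.5 0 230" --pt "0 21.5 -20.2 0 230" --pt "0 27.5 -24.5 0 230" --pt "0 33 -28.5 0 230" --pt "0 34 -29 0 230" --pt "0 34 -29 0 230" --pt "0 34 -29 0 230" --pt "0 34 -29 0 230"

```text
time_s: 3.67
tcp_pos: [0.4098, 0.1611, 0.1052]
tcp_rot: [0.56, -0.556, 0.433, -0.436]
contact_force: [7.1, 1.8, 7.5]
width: 0.0115
```

Run:
```python
from h import *
row([.472,.174,.162],14.2)
p,d=grab_frame('side'); cv2.imwrite('pics/s2.png',cv2.resize(p[90:240,200:400,::-1],None,fx=3,fy=3))
p,d=grab_frame('wrist'); cv2.imwrite('pics/w2.png',p[:,:,::-1])
```

```text
row [  2.7 -56.3  63.8] roll -0.0 | tcp [0.4098 0.1611 0.1052] yaw 14.2 t 3.6667 w 0.01149930003792137 F [7.1034 1.77   7.4518] M [ 0.3304 -1.2258 -0.0442]
```

View pics/s2.png

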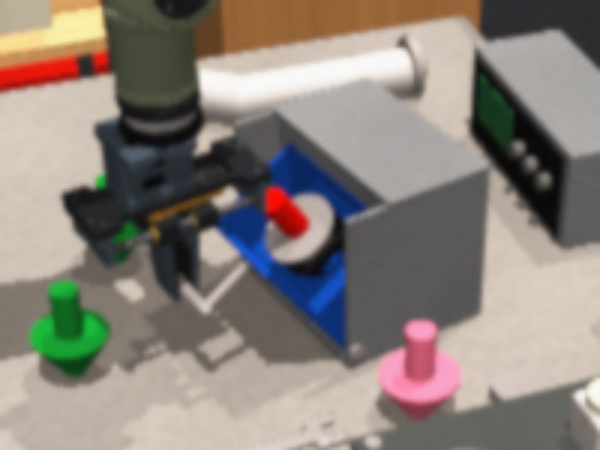

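View pics/w2.png

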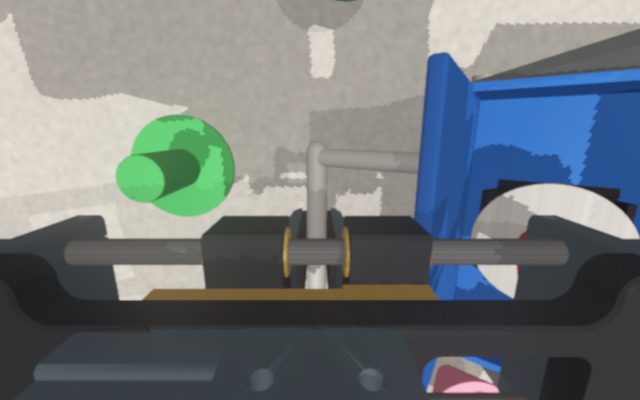

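The bar has travelled about 57 mm down and 64 mm back, so the tilt is about 0.58 rad. The side crop shows the plug leaning with its knob at (280,205), close to the gripper. I'll open slightly, then withdraw up and away.

Request:
move_arm --pt "0 0 0 0 170" --pt "0 0 0 0 170" --pt "0 0 0 0 170" --pt "0 -20 -3 0 170" --pt "0 -45 -8 0 170" --pt "0 -75 -10 0 170" --pt "0 -110 -10 0 120" --pt "0 -140 -10 0 80" --pt "0 -140 0 0 80" --pt "0 -140 0 0 80"

```text
time_s: 4.6
tcp_pos: [0.4076, 0.1602, 0.2444]
tcp_rot: [0.558, -0.557, 0.434, -0.435]
contact_force: [0.3, -0.2, -0.8]
width: 0.0539
```

Run:
```python
from h import *
row([.472,.174,.162],14.2)
for n in ('top','side','wrist'):
    p,d=grab_frame(n); cv2.imwrite(f'pics/{n}3.png',p[:,:,::-1]); np.save(f'pics/{n}3d.npy',d); np.save(f'pics/{n}3pose.npy',camera_info(n)['pose'])
t=cv2.imread('pics/top3.png'); s=cv2.imread('pics/side3.png')
a=cv2.resize(t[120:250,180:310],None,fx=4,fy=4,interpolation=cv2.INTER_CUBIC)
c=cv2.resize(s[100:230,230:360],None,fx=4,fy=4,interpolation=cv2.INTER_CUBIC)
cv2.imwrite('pics/c3.png',np.vstack([a,c])[:, :] if 0 else cv2.resize(np.hstack([a,c]),(800,400)))
```

```text
row [ 2.4 82.5 65.7] roll -0.0 | tcp [0.4076 0.1602 0.2444] yaw 14.2 t 4.6 w 0.05390592879406288 F [ 0.2772 -0.2138 -0.8057] M [-0.0435  0.0372 -0.0113]
```

View pics/c3.png

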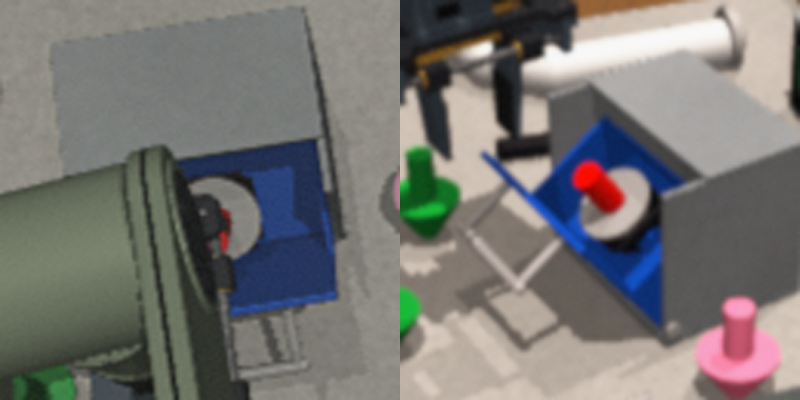

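View pics/wrist3.png

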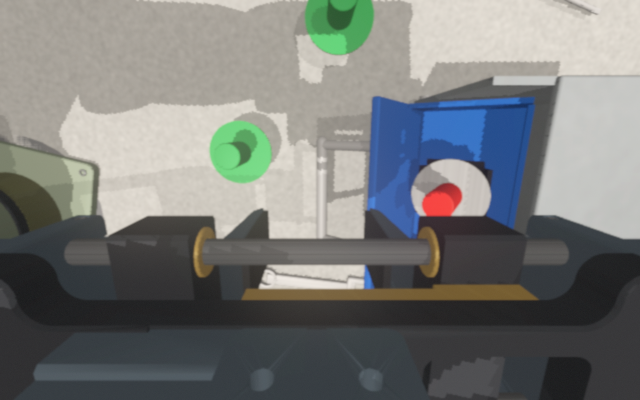

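The crops show the plug in its pocket leaning towards the robot. The red knob is at (440,198) in the wrist picture and (595,185) in the side crop. I'll fit its axis from the depth in both views.

```bash
cat >> h.py <<'E'
from scipy.optimize import least_squares
def redpts(n,im,d,pose,ctr,rad=.12):
    I=dict(camera_info(n)); I['pose']=pose
    hsv=cv2.cvtColor(im,cv2.COLOR_BGR2HSV)
    m=((hsv[...,0]<8)|(hsv[...,0]>172))&(hsv[...,1]>150)&(hsv[...,2]>70)&(d>0)
    C=cloud(I,d); m&=np.linalg.norm(C-np.array(ctr),axis=-1)<rad
    m=cv2.erode(m.astype(np.uint8),np.ones((2,2)))>0
    return C[m]
E
python3 - <<'E'
from h import *
y=np.radians(14.2); xh=np.array([np.cos(y),np.sin(y),0]); yh=np.array([-np.sin(y),np.cos(y),0]); piv=np.array([.530,.190,.016])
B=np.stack([xh,yh,[0,0,1]],1)
for n in ('wrist','side','top'):
    im=cv2.imread(f'pics/{n}3.png'); d=np.load(f'pics/{n}3d.npy')
    P=redpts(n,im,d,np.load(f'pics/{n}3pose.npy'),[.52,.19,.12])
    Q=(P-piv)@B*1000
    print(n,len(P),'range',np.percentile(Q,2,axis=0),np.percentile(Q,98,axis=0),'mean',Q.mean(0),P.mean(0))
    if len(P)<20: continue
    th=.58; ax=np.array([-np.sin(th),0,np.cos(th)]); e1=np.array([np.cos(th),0,np.sin(th)])
    a=Q@ax; top=np.percentile(a,98); sidep=a<top-3
    u=np.c_[Q@e1,Q[:,1]][sidep]
    f=least_squares(lambda c:np.hypot(u[:,0]-c[0],u[:,1]-c[1])-14,[u[:,0].mean(),u[:,1].mean()],loss='soft_l1',f_scale=1)
    print('  axis offsets e1,y',f.x,'top a',top,'n',sidep.sum(),'rms',np.sqrt(np.mean(f.fun**2)))
    g=(top-24)*ax+f.x[0]*e1+[0,f.x[1],0]
    print('  grip pt hous',g,'world',B@g/1000+piv)
E
```

```text
wrist 840 range [-28.5805  -9.4694 104.7672] [  7.6614  12.8542 136.588 ] mean [-15.0503   2.8214 127.1946] [0.5147 0.189  0.1432]
  axis offsets e1,y [54.351  -1.1173] top a 120.85372017163546 n 224 rms 0.2532642775692175
  grip pt hous [ -7.6155  -1.1173 110.8002] world [0.5229 0.187  0.1268]
side 124 range [-26.6863 -18.02    87.9998] [  8.6633   1.8937 135.8119] mean [ -9.7923 -11.093  115.9271] [0.5232 0.1768 0.1319]
  axis offsets e1,y [56.6052 -0.6928] top a 122.42723357738184 n 103 rms 3.3521258541861507
  grip pt hous [ -6.5924  -0.6928 113.3517] world [0.5238 0.1877 0.1294]
top 5 range [-24.9425 -11.3012 125.2652] [-14.9214 -10.0892 128.6226] mean [-20.3022 -10.8729 127.2035] [0.513  0.1745 0.1432]
```

Run:
```python
from h import *
y=np.radians(14.2); xh=np.array([np.cos(y),np.sin(y),0]); yh=np.array([-np.sin(y),np.cos(y),0])
t=np.array([.530,.190,.016])-.009*xh-.001*yh; t[2]=.1335; print(t, sense()['joint_pos'])
row([t[0],t[1],.2335],104.2)
```

```text
[0.5215 0.1868 0.1335] [0.3484 0.0969 1.8429 0.0001 1.2077 0.1008]
row [  1.9   7.6 119.6] roll 90.0 | tcp [0.4051 0.1594 0.2418] yaw 14.2 t 4.75 w 0.06223896079183028 F [ 0.2262 -0.5005 -0.0284] M [-0.0708  0.0257  0.0595]
```

Request:
move_arm --pt "0 0 12 -7 0" --pt "0 0 24 -14 0" --pt "0 0 36 -21 0" --pt "0 0 48 -28 0" --pt "0 2 60 -35 0" --pt "0 4 72 -42 0" --pt "1 6 84 -49 0" --pt "1 7 96 -56 0" --pt "2 8 108 -63 0" --pt "2 8 118 -70 0" --pt "2 8 118 -77 0" --pt "2 8 118 -84 0"

```text
time_s: 5.75
tcp_pos: [0.5209, 0.1866, 0.2333]
tcp_rot: [-0.705, 0.706, 0.051, -0.055]
contact_force: [-1.4, 0.4, -0.6]
width: 0.091
```

Request:
move_arm --pt "0 0 0 -6 0" --pt "0 0 0 -6 0" --pt "0 0 0 -6 0"

```text
time_s: 6.0
tcp_pos: [0.5208, 0.1867, 0.2343]
tcp_rot: [-0.702, 0.702, 0.085, -0.088]
contact_force: [-0.9, 0.0, 0.2]
width: 0.0913
```

Run:
```python
from h import *
row([.5215,.1868,.1335],104.2)
I=camera_info('wrist'); p,d=grab_frame('wrist'); cv2.imwrite('pics/w4.png',p[:,:,::-1])
y=np.radians(14.2); xh=np.array([np.cos(y),np.sin(y),0]); yh=np.array([-np.sin(y),np.cos(y),0]); piv=np.array([.530,.190,.016]); B=np.stack([xh,yh,[0,0,1]],1)
P=redpts('wrist',np.ascontiguousarray(p[:,:,::-1]),d,I['pose'],[.52,.19,.12]); Q=(P-piv)@B*1000
print(len(P),np.percentile(Q,2,axis=0),np.percentile(Q,98,axis=0)); print(proj(I,[.5215,.1868,.1305]))
```

```text
row [  1.1 100.8  -0. ] roll -0.2 | tcp [0.5208 0.1867 0.2343] yaw 104.0 t 6.0 w 0.09127384448039377 F [-0.9147  0.0394  0.1725] M [0.0373 0.0454 0.0323]
918 [-28.191  -11.6408 104.954 ] [ 12.6688  10.3534 136.8995]
(np.float64(317.1488135819108), np.float64(204.7235387365791))
```

View pics/w4.png

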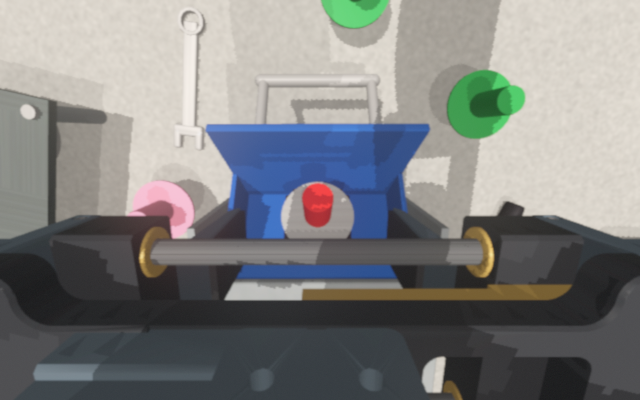

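The wrist view shows the knob at column 317, centred between the fingers (230 and 405), with the bin and pocket below. I'll descend and grip.

Request:
move_arm --pt "1 30 0 0 0" --pt "1 60 0 0 0" --pt "1 80 0 0 40" --pt "1 93 0 0 80" --pt "1 100 0 0 110" --pt "1 100 0 0 140" --pt "1 100 0 0 220" --pt "1 100 0 0 220" --pt "1 100 0 0 220" --pt "1 100 0 0 220" --pt "1 100 0 0 220" --pt "1 100 0 0 220" --squeeze 15

```text
time_s: 7.05
tcp_pos: [0.5228, 0.1878, 0.1365]
tcp_rot: [0.702, -0.701, -0.087, 0.087]
contact_force: [-3.2, 5.1, 2.5]
width: 0.0274
```

Run:
```python
from h import *
row([.5215,.1868,.1335],104.2)
```

```text
row [-1.5  3.  -0.7] roll -0.0 | tcp [0.5228 0.1878 0.1365] yaw 104.2 t 7.05 w 0.027403890056119595 F [-3.2002  5.119   2.471 ] M [1.102  0.3707 0.0928]
```

Request:
move_arm --pt "-3 -5 0 0 220" --pt "-6 -10 0 0 220" --pt "-10 -17 0 0 220" --pt "-15 -26 0 0 220" --pt "-20 -36 0 0 220" --pt "-25 -48 0 0 220" --pt "-30 -62 0 0 220" --pt "-34 -76 0 0 220" --pt "-38 -90 0 0 220" --pt "-42 -105 0 0 220" --pt "-42 -105 0 0 220"

```text
time_s: 7.97
tcp_pos: [0.4827, 0.1773, 0.245]
tcp_rot: [0.702, -0.701, -0.09, 0.085]
contact_force: [0.6, 0.8, -2.8]
width: 0.0275
```

Run:
```python
from h import *
row([.5215,.1868,.1335],104.2)
for n in ('side','wrist'):
    p,d=grab_frame(n); cv2.imwrite(f'pics/{n}5.png',p[:,:,::-1] if n=='wrist' else cv2.resize(p[60:240,200:400,::-1],None,fx=3,fy=3))
```

```text
row [ 39.2 111.8  -0.4] roll -0.0 | tcp [0.4827 0.1773 0.245 ] yaw 104.2 t 7.9667 w 0.02748654367587636 F [ 0.6305  0.7649 -2.8496] M [0.0164 0.0489 0.0099]
```

View pics/side5.png

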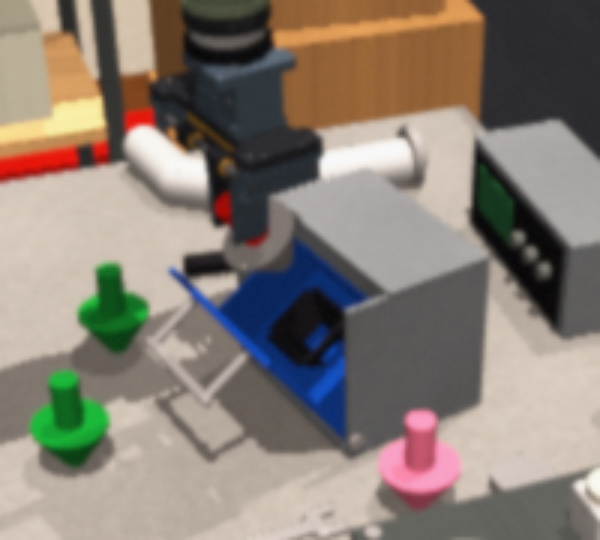

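View pics/wrist5.png

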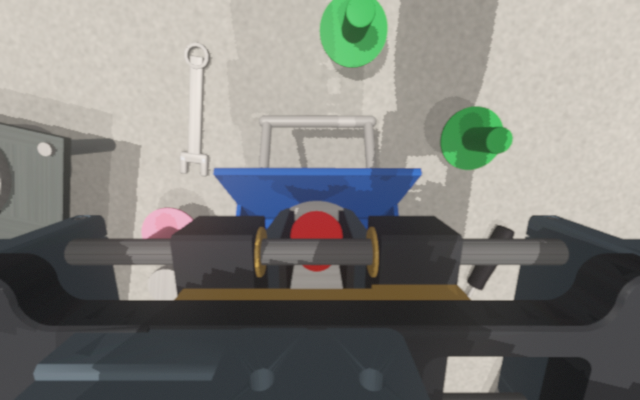

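The plug is out of the pocket, with the knob between the pads at (317,240) in the wrist view and leaning less than before. I'll raise it and carry it just past the cup, so the wrist camera can see the cup.

Run:
```python
from h import *
row([.620,-.205,.275],104.2)
row([.620,-.205,.275],90)
```

```text
row [  40.2  -33.1 -404.1] roll -0.0 | tcp [0.4821 0.177  0.2419] yaw 104.2 t 8.0667 w 0.027750735619186694 F [ 0.3259  0.0761 -3.5013] M [-0.0225  0.0954 -0.0058]
row [  40.2  -33.1 -404.1] roll 14.2 | tcp [0.4821 0.177  0.2419] yaw 104.2 t 8.0667 w 0.027750735619186694 F [ 0.3259  0.0761 -3.5013] M [-0.0225  0.0954 -0.0058]
```

Request:
move_arm --pt "0 -15 -4 0 220" --pt "0 -30 -14 0 220" --pt "2 -33 -34 2 220" --pt "5 -33 -64 4 220" --pt "8 -33 -96 6 220" --pt "12 -33 -130 7 220" --pt "15 -33 -164 9 220" --pt "18 -33 -198 10 220" --pt "22 -33 -232 11 220" --pt "25 -33 -266 12 220" --pt "28 -33 -300 13 220" --pt "30 -33 -330 14 220"

```text
time_s: 9.07
tcp_pos: [0.5922, -0.1378, 0.2723]
tcp_rot: [0.707, -0.707, 0.0, 0.001]
contact_force: [0.1, -0.1, -3.3]
width: 0.0279
```

Request:
move_arm --pt "8 0 -26 0 220" --pt "16 0 -48 0 220" --pt "22 0 -63 0 220" --pt "28 0 -72 0 220" --pt "28 0 -72 0 220" --pt "28 0 -72 0 220" --pt "28 0 -72 0 220"

```text
time_s: 9.65
tcp_pos: [0.6199, -0.2063, 0.2734]
tcp_rot: [0.708, -0.707, -0.001, 0.002]
contact_force: [-0.8, -0.2, -3.4]
width: 0.0275
```

Run:
```python
from h import *
row([.554,-.207,.275],90)
for n in ('side','wrist','top'):
    I=camera_info(n); np.save(f'pics/{n}6pose.npy',I['pose'])
    p,d=grab_frame(n); cv2.imwrite(f'pics/{n}6.png',p[:,:,::-1]); np.save(f'pics/{n}6d.npy',d)
s=cv2.imread('pics/side6.png'); cv2.imwrite('pics/s6c.png',cv2.resize(s[100:320,290:480],None,fx=2.7,fy=2.7))
```

```text
row [-65.9  -1.5  -0.4] roll 0.2 | tcp [ 0.6199 -0.2063  0.2734] yaw 90.2 t 9.65 w 0.027484578727964146 F [-0.8181 -0.2044 -3.3567] M [0.0907 0.1058 0.0046]
```

View pics/s6c.png

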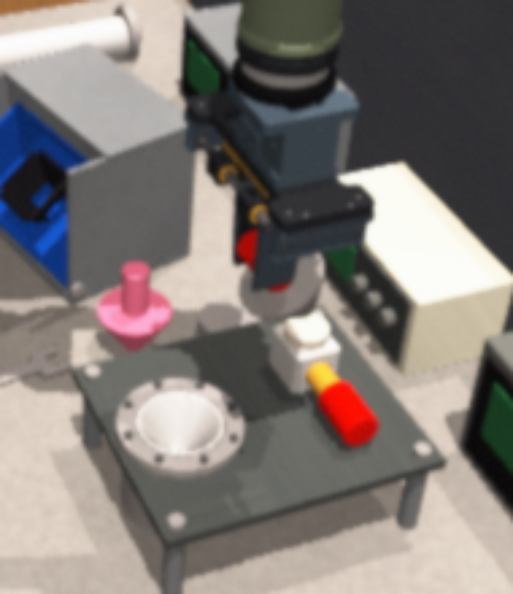

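View pics/wrist6.png

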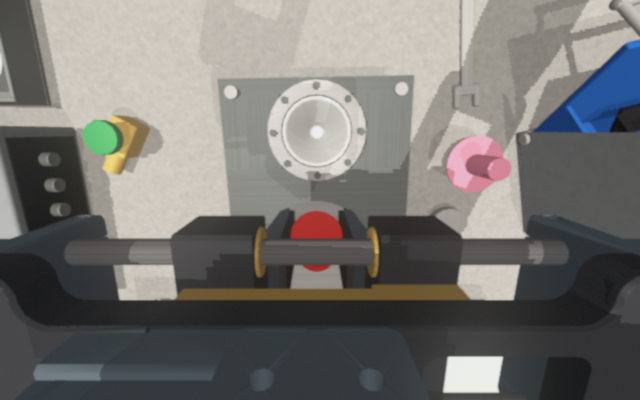

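The wrist view shows the cup ring centred at about (317,130), in line with the knob at column 317. The side crop shows the plug still leaning in the grip, with its rim face at (290,290). I'll measure the cup centre and the lean.

```bash
cat >> h.py <<'E'
def circ(W):
    A=np.c_[2*W,np.ones(len(W))]; s=np.linalg.lstsq(A,(W**2).sum(1),rcond=None)[0]; return s[:2],np.sqrt(s[2]+s[0]**2+s[1]**2)
def knobfit(n,im,d,pose,ctr,rad=.09,tcp=None):
    P=redpts(n,im,d,pose,ctr,rad); 
    return P
E
python3 - <<'E'
from h import *
I=dict(camera_info('wrist')); I['pose']=np.load('pics/wrist6pose.npy'); im=cv2.imread('pics/wrist6.png'); g=cv2.cvtColor(im,cv2.COLOR_BGR2GRAY)
ctr=ray(I,317,130,.102)[:2]
for it in range(4):
    W=[];M=[]
    for a in np.linspace(0,2*np.pi,90,endpoint=False):
        rr=np.arange(0.028,0.064,0.0004); uv=np.array([proj(I,[ctr[0]+r*np.cos(a),ctr[1]+r*np.sin(a),.102]) for r in rr],np.float32)
        p=cv2.remap(g,uv[:,:1].T.copy(),uv[:,1:].T.copy(),cv2.INTER_LINEAR)[0].astype(float)
        gr=np.gradient(cv2.GaussianBlur(p.reshape(1,-1),(7,1),1.5)[0])
        ko=np.where(rr>.050)[0];k=ko[np.argmin(gr[ko])];W.append([ctr[0]+rr[k]*np.cos(a),ctr[1]+rr[k]*np.sin(a)])
        km=np.where(rr<.039)[0];k=km[np.argmax(p[km])];M.append([ctr[0]+rr[k]*np.cos(a),ctr[1]+rr[k]*np.sin(a)])
    ctr,r=circ(np.array(W))
print('wrist outer',ctr,r,'mouth',circ(np.array(M)))
# side rim plane
I=dict(camera_info('side')); im=cv2.imread('pics/side6.png'); d=np.load('pics/side6d.npy'); C=cloud(I,d)
hsv=cv2.cvtColor(im,cv2.COLOR_BGR2HSV)
m=(d>0)&(hsv[...,1]<40)&(hsv[...,2]>90)&(C[...,2]>.18)&(C[...,2]<.26)&(np.hypot(C[...,0]-.63,C[...,1]+.206)<.07)
P=C[m]; print(len(P),P.min(0),P.max(0))
c=P.mean(0); 
for k in range(5):
    u,s,v=np.linalg.svd(P-P.mean(0),full_matrices=False); r=(P-P.mean(0))@v[2]; P=P[abs(r)<.003]
print('normal',v[2],s/np.sqrt(len(P)),len(P),'lean deg',np.degrees(np.arccos(abs(v[2][2]))),P.mean(0))
Q=redpts('side',im,d,I['pose'],[.62,-.206,.26],.07); print('red',len(Q),Q.min(0),Q.max(0))
E
```

```text
wrist outer [ 0.5547 -0.2074] 0.05517804710557941 mouth (array([ 0.5545, -0.2078]), np.float64(0.036228579978621056))
414 [ 0.6021 -0.2466  0.2034] [ 0.6692 -0.1766  0.2595]
normal [-0.5496 -0.028   0.8349] [0.0228 0.0137 0.0012] 285 lean deg 33.391374768004596 [ 0.6349 -0.2198  0.2381]
red 64 [ 0.5985 -0.2276  0.2377] [ 0.6338 -0.1983  0.3066]
```

The wrist camera puts the cup at (0.5546, -0.2075), between the other two views. The lean is still 33°. I'll lower to just above the cup and ease the grip so that the plug swings towards upright.

Request:
move_arm --pt "-15 18 0 0 220" --pt "-30 36 -1 0 220" --pt "-42 54 -1 0 220" --pt "-50 70 -1 0 220" --pt "-50 75 -1 0 220" --pt "-50 75 -1 0 220" --pt "-50 75 -1 0 220"

```text
time_s: 10.38
tcp_pos: [0.5713, -0.2085, 0.1999]
tcp_rot: [-0.707, 0.707, 0.002, -0.001]
contact_force: [0.7, 0.2, -3.0]
width: 0.0272
```

Request:
move_arm --pt "0 0 0 0 220" --pt "0 0 0 0 220" --pt "0 0 0 0 220" --squeeze 10

```text
time_s: 10.63
tcp_pos: [0.5711, -0.2088, 0.1998]
tcp_rot: [-0.707, 0.707, 0.002, -0.001]
contact_force: [-0.3, 0.1, -2.5]
width: 0.0278
```

```bash
cat >> h.py <<'E'
def lean(tag):
    s=sense()['tcp_pos']; I=camera_info('side'); p,d=grab_frame('side'); im=np.ascontiguousarray(p[:,:,::-1]); cv2.imwrite(f'pics/{tag}.png',im)
    cv2.imwrite(f'pics/{tag}c.png',cv2.resize(im[130:320,290:480],None,fx=3,fy=3,interpolation=cv2.INTER_CUBIC))
    C=cloud(I,d); hsv=cv2.cvtColor(im,cv2.COLOR_BGR2HSV)
    m=(d>0)&(hsv[...,1]<40)&(hsv[...,2]>90)&(C[...,2]>s[2]-.075)&(C[...,2]<s[2]-.005)&(C[...,2]>.107)&(np.hypot(C[...,0]-s[0]-.01,C[...,1]-s[1])<.06)
    P=C[m]
    for k in range(6):
        u,q,v=np.linalg.svd(P-P.mean(0),full_matrices=False); r=(P-P.mean(0))@v[2]; P=P[abs(r)<.003]
    n=v[2]*np.sign(v[2][2]); print(tag,'tcp',s,'n',n,len(P),'lean',np.degrees(np.arccos(n[2])),'rimpts',P.mean(0))
    Q=redpts('side',im,d,I['pose'],s,.07); print('red',len(Q),Q.min(0),Q.max(0))
E
python3 - <<'E'
from h import *
row([.555,-.2075,.195],90); lean('s7')
E
```

```text
row [-16.1   4.8   1.3] roll 0.2 | tcp [ 0.5711 -0.2088  0.1998] yaw 90.2 t 10.6333 w 0.027798286664374543 F [-0.2966  0.0875 -2.5148] M [ 0.0559  0.103  -0.0122]
s7 tcp [ 0.5711 -0.2088  0.1998] n [-0.5639 -0.0375  0.825 ] 269 lean 34.41125617656186 rimpts [ 0.5859 -0.2263  0.1646]
red 50 [ 0.5498 -0.2287  0.1943] [ 0.5635 -0.1979  0.2332]
```

View pics/s7c.png

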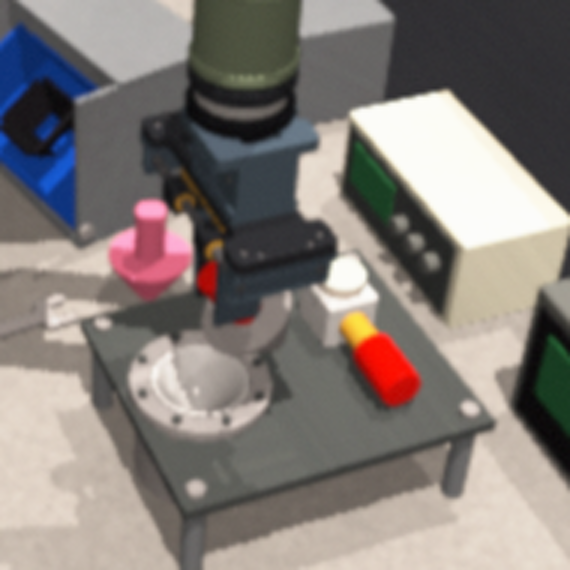

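At 10 N the lean is unchanged at 34°; the crop shows the tilted rim at (250,320). I'll go lower in small steps.

Request:
move_arm --pt "0 0 0 0 220" --pt "0 0 0 0 220" --pt "0 0 0 0 220" --squeeze 7.5

```text
time_s: 10.93
tcp_pos: [0.5703, -0.2087, 0.199]
tcp_rot: [0.707, -0.707, -0.001, 0.001]
contact_force: [-0.4, -0.7, -3.9]
width: 0.0277
```

Run:
```python
from h import *
row([.555,-.2075,.195],90); lean('s8')
```

```text
row [-15.3   4.    1.2] roll 0.2 | tcp [ 0.5703 -0.2087  0.199 ] yaw 90.2 t 10.9333 w 0.027692931385649724 F [-0.4428 -0.6792 -3.8653] M [-0.0145  0.098  -0.0457]
s8 tcp [ 0.5703 -0.2087  0.199 ] n [-0.5541 -0.0264  0.8321] 288 lean 33.68928197691029 rimpts [ 0.5841 -0.226   0.1629]
red 51 [ 0.5492 -0.2285  0.1952] [ 0.5637 -0.2013  0.2121]
```

The grip still holds the lean at 7.5 N, so I'll use contact with the cup to right it, which needs only 1–3 N. First the foot goes into the cup mouth.

Run:
```python
from h import *
row([.510,-.2075,.199],90);row([.510,-.2075,.161],90)
```

```text
row [-60.3  -0.1   1.4] roll 0.2 | tcp [ 0.5703 -0.2087  0.1989] yaw 90.2 t 10.9833 w 0.02777275786632788 F [-0.5153 -0.4638 -3.2597] M [ 0.0448  0.0831 -0.0162]
row [-60.3  37.9   1.4] roll 0.2 | tcp [ 0.5703 -0.2087  0.1989] yaw 90.2 t 10.9833 w 0.02777275786632788 F [-0.5153 -0.4638 -3.2597] M [ 0.0448  0.0831 -0.0162]
```

Request:
move_arm --pt "-15 0 0 0 220" --pt "-30 0 1 0 220" --pt "-45 0 1 0 220" --pt "-56 0 1 0 220" --pt "-60 4 1 0 220" --pt "-60 10 1 0 220" --pt "-60 17 1 0 220" --pt "-60 24 1 0 220" --pt "-60 31 1 0 220" --pt "-60 35 1 0 220" --pt "-60 35 1 0 220" --squeeze 9

```text
time_s: 11.9
tcp_pos: [0.5118, -0.2083, 0.1646]
tcp_rot: [-0.707, 0.707, 0.002, -0.0]
contact_force: [0.2, 0.2, 4.1]
width: 0.0276
```

Run:
```python
from h import *
row([.510,-.2075,.161],90); lean('s9')
```

```text
row [-1.8  3.6  0.8] roll 0.2 | tcp [ 0.5118 -0.2083  0.1646] yaw 90.2 t 11.9 w 0.02756466795665576 F [0.1664 0.2356 4.0652] M [0.0545 0.1171 0.0236]
s9 tcp [ 0.5118 -0.2083  0.1646] n [-0.5373  0.0097  0.8433] 236 lean 32.5088783426919 rimpts [ 0.5229 -0.2271  0.1304]
red 34 [ 0.4904 -0.221   0.1626] [ 0.5    -0.2022  0.1785]
```

View pics/s9c.png

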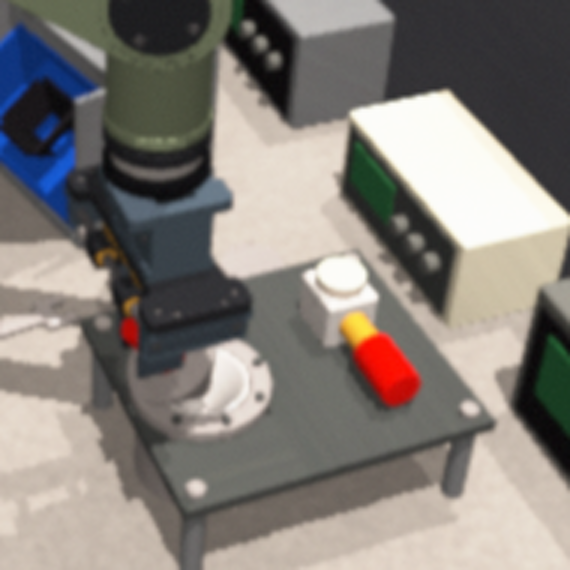

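The foot is in the mouth and the rim has just touched the flange (Fz rose by 7 N); the lean is 32.5°. Next I'll sweep the hand forward over the foot to stand the plug up.

Request:
move_arm --pt "4 0 0 0 220" --pt "8 0 0 0 220" --pt "12 0 0 0 220" --pt "16 0 0 0 220" --pt "20 0 0 0 220" --pt "24 0 0 0 220" --squeeze 8

```text
time_s: 12.45
tcp_pos: [0.5347, -0.2077, 0.1635]
tcp_rot: [0.707, -0.707, -0.001, 0.001]
contact_force: [-0.4, 0.1, -3.1]
width: 0.0277
```

Run:
```python
from h import *
row([.510,-.2075,.161],90); lean('s10')
```

```text
row [-24.7   2.5   0.3] roll 0.2 | tcp [ 0.5347 -0.2077  0.1635] yaw 90.2 t 12.45 w 0.02771252067415157 F [-0.3854  0.1323 -3.0696] M [ 0.0291  0.079  -0.0101]
s10 tcp [ 0.5347 -0.2077  0.1635] n [-0.5142  0.0239  0.8573] 233 lean 30.9813094011066 rimpts [ 0.5442 -0.2257  0.1283]
red 37 [ 0.5125 -0.2231  0.1625] [ 0.5234 -0.202   0.1786]
```

View pics/s10c.png

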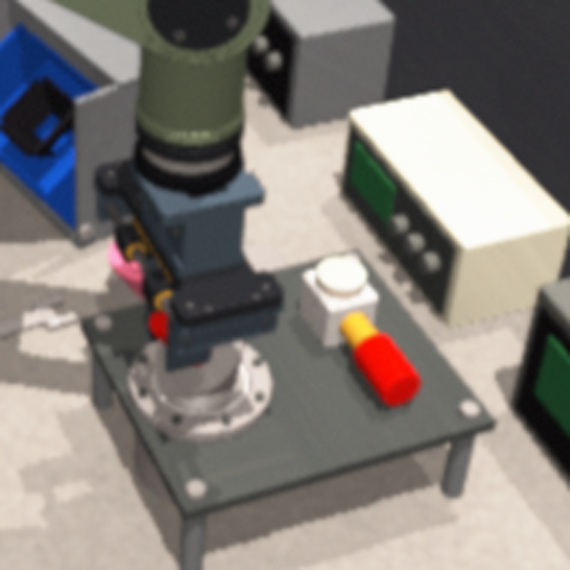

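No contact yet, and the lean is about 31°. I'll keep going.

Request:
move_arm --pt "4 0 0 0 220" --pt "8 0 0 0 220" --pt "12 0 0 0 220" --pt "16 0 0 0 220" --pt "20 0 0 0 220"

```text
time_s: 12.92
tcp_pos: [0.5528, -0.2077, 0.1657]
tcp_rot: [0.707, -0.707, -0.0, 0.002]
contact_force: [-6.2, 1.4, 8.8]
width: 0.0276
```

Run:
```python
from h import *
row([.510,-.2075,.161],90); lean('s11')
```

```text
row [-42.8   4.8   0.3] roll 0.2 | tcp [ 0.5528 -0.2077  0.1657] yaw 90.2 t 12.9167 w 0.027611513389130923 F [-6.2024  1.4173  8.8464] M [0.2184 1.3976 0.0332]
s11 tcp [ 0.5528 -0.2077  0.1657] n [-0.4069 -0.0093  0.9134] 260 lean 24.014340724717773 rimpts [ 0.5527 -0.2223  0.1341]
red 52 [ 0.5272 -0.2268  0.1599] [ 0.5388 -0.2025  0.1883]
```

Contact is made and the plug is turning; the lean is 24°.

Request:
move_arm --pt "4 -1 0 0 220" --pt "8 -2 0 0 220" --pt "12 -3 0 0 220" --pt "16 -4 0 0 220" --pt "20 -5 0 0 220"

```text
time_s: 13.38
tcp_pos: [0.5739, -0.2074, 0.1706]
tcp_rot: [0.707, -0.707, -0.001, 0.001]
contact_force: [-3.7, 1.3, 4.1]
width: 0.0277
```

Run:
```python
from h import *
row([.510,-.2075,.161],90); lean('s12')
```

```text
row [-63.9   9.6   0.1] roll 0.2 | tcp [ 0.5739 -0.2074  0.1706] yaw 90.2 t 13.3833 w 0.02772330986574627 F [-3.6899  1.2916  4.0784] M [0.3791 0.7603 0.0284]
s12 tcp [ 0.5739 -0.2074  0.1706] n [-0.1644 -0.0298  0.9859] 256 lean 9.618992208307361 rimpts [ 0.5607 -0.2176  0.1418]
red 74 [ 0.5498 -0.2271  0.15  ] [ 0.5611 -0.2067  0.1964]
```

View pics/s12c.png

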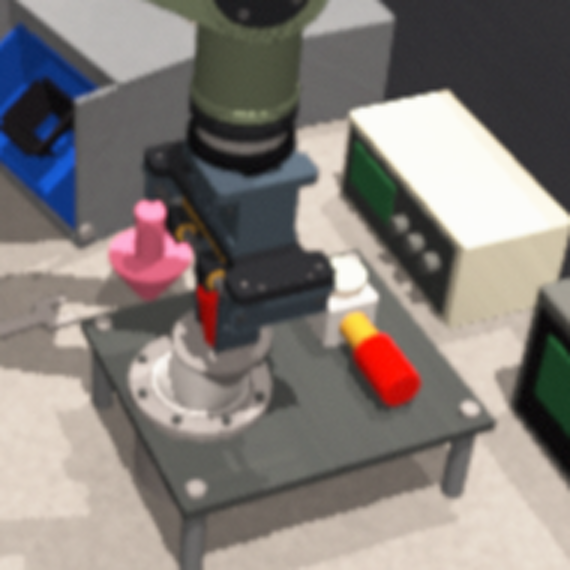

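The lean is 9.6° and the crop shows the plug nearly upright. A bit more.

Request:
move_arm --pt "4 -1 0 0 220" --pt "8 -2 0 0 220" --pt "11 -3 0 0 220" --pt "11 -3 0 0 220"

```text
time_s: 13.77
tcp_pos: [0.5861, -0.2075, 0.1716]
tcp_rot: [0.707, -0.707, -0.001, 0.001]
contact_force: [-2.2, 1.7, -0.3]
width: 0.0276
```

Run:
```python
from h import *
row([.555,-.2075,.18],90); lean('s13')
```

```text
row [-31.1  -8.4   0.1] roll 0.2 | tcp [ 0.5861 -0.2075  0.1716] yaw 90.2 t 13.7667 w 0.027570755064816516 F [-2.2193  1.7067 -0.3197] M [ 0.2017  0.2978 -0.0134]
s13 tcp [ 0.5861 -0.2075  0.1716] n [ 0.0054 -0.0125  0.9999] 280 lean 0.7813230651798814 rimpts [ 0.5668 -0.2177  0.1448]
red 91 [ 0.5632 -0.2276  0.1455] [ 0.5722 -0.2082  0.1986]
```

It's upright now (0.8°). Before lowering, I'll locate the rim centre and height relative to the hand.

```bash
cat >> h.py <<'E'
def rim(tag):
    s=sense()['tcp_pos']; I=camera_info('side'); im=cv2.imread(f'pics/{tag}.png')
    global _d
    p,d=grab_frame('side'); im=np.ascontiguousarray(p[:,:,::-1]); C=cloud(I,d); hsv=cv2.cvtColor(im,cv2.COLOR_BGR2HSV)
    m=(d>0)&(hsv[...,1]<40)&(hsv[...,2]>90)&(C[...,2]>s[2]-.06)&(C[...,2]<s[2]-.005)&(C[...,2]>.107)&(np.hypot(C[...,0]-s[0]-.0,C[...,1]-s[1])<.08)
    P=C[m]; z=P[:,2]; h,e=np.histogram(z,bins=np.arange(.105,.2,.002)); print(dict(zip(e.round(3)[h>3],h[h>3])))
    zt=e[np.argmax(h)]+.001; T=P[abs(z-zt)<.003]; print('plane z',T[:,2].mean(),'x',T[:,0].min(),T[:,0].max(),'y',T[:,1].min(),T[:,1].max())
    # circle of known radius 38: outer front edge points: for each x bin the min y
    E=[]
    for x0 in np.arange(T[:,0].min(),T[:,0].max(),.004):
        b=T[(T[:,0]>=x0)&(T[:,0]<x0+.004)]
        if len(b): k=b[np.argmin(b[:,1])]; E.append(k[:2])
    E=np.array(E)
    f=least_squares(lambda c:np.hypot(E[:,0]-c[0],E[:,1]-c[1])-.0375,[s[0],s[1]],loss='soft_l1',f_scale=.001); print('rim centre',f.x,'res',abs(f.fun).mean(),'tcp',s)
E
python3 - <<'E'
from h import *
rim('s13')
E
```

```text
Traceback (most recent call last):
  File "h.py", line 50, in rim
    P=C[m]; z=P[:,2]; h,e=np.histogram(z,bins=np.arange(.105,.2,.002)); print(dict(zip(e.round(3)[h>3],h[h>3])))
                                                                                       ~~~~~~~~~~^^^^^
IndexError: boolean index did not match indexed array along axis 0; size of axis is 48 but size of corresponding boolean axis is 47
```

View pics/s13c.png

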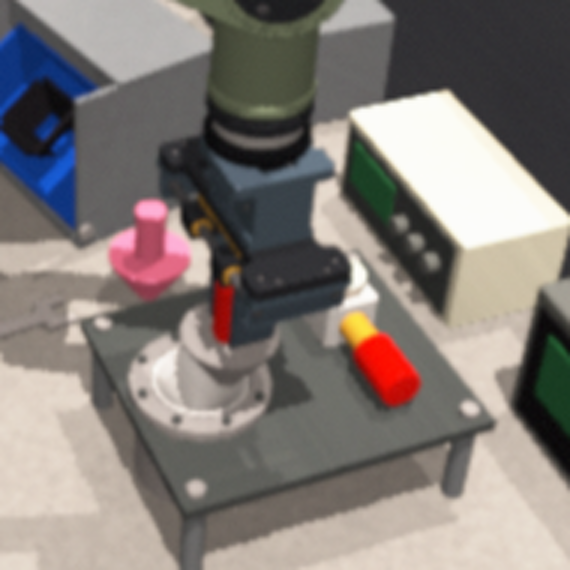

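```bash
sed -i 's/e.round(3)\[h>3\]/e[:-1].round(3)[h>3]/' h.py
python3 - <<'E'
from h import *
rim('s13')
E
```

```text
{np.float64(0.135): np.int64(4), np.float64(0.139): np.int64(5), np.float64(0.141): np.int64(44), np.float64(0.143): np.int64(137), np.float64(0.145): np.int64(109), np.float64(0.147): np.int64(27)}
plane z 0.14439705882725673 x 0.5388275924302492 0.6105226639580911 y -0.2470244275428346 -0.17353719121487043
rim centre [ 0.5763 -0.2093] res 0.0006587635371128358 tcp [ 0.5856 -0.2077  0.1713]
```

The rim centre is at (0.576, -0.209) in the side view, against the cup at (0.5546, -0.210) in the same view, with the rim top at 0.144. So it needs about -22 mm in x and 32 mm down. I'll centre it and lower most of the way.

Request:
move_arm --pt "-4 -3 0 0 220" --pt "-9 -4 0 0 220" --pt "-14 -4 0 0 220" --pt "-19 -4 0 0 220" --pt "-22 -4 -0.5 0 220" --pt "-22 0 -0.5 0 220" --pt "-22 6 -0.5 0 220" --pt "-22 12 -0.5 0 220" --pt "-22 18 -0.5 0 220" --pt "-22 23 -0.5 0 220" --pt "-22 23 -0.5 0 220"

```text
time_s: 14.83
tcp_pos: [0.5626, -0.2078, 0.1471]
tcp_rot: [0.708, -0.707, -0.0, 0.002]
contact_force: [0.0, -0.4, -3.3]
width: 0.028
```

Run:
```python
from h import *
row([.564,-.2075,.14],90); lean('s14'); rim('s14')
```

```text
row [1.4 7.1 0.3] roll 0.2 | tcp [ 0.5626 -0.2078  0.1471] yaw 90.2 t 14.8333 w 0.028005223223896307 F [ 0.0414 -0.351  -3.2568] M [ 0.0405 -0.023   0.0238]
s14 tcp [ 0.5626 -0.2078  0.1471] n [ 0.0011 -0.0057  1.    ] 287 lean 0.33361715417956417 rimpts [ 0.5434 -0.2182  0.1204]
red 72 [ 0.5398 -0.229   0.1242] [ 0.5479 -0.2089  0.1787]
{np.float64(0.107): np.int64(6), np.float64(0.109): np.int64(4), np.float64(0.113): np.int64(4), np.float64(0.115): np.int64(5), np.float64(0.117): np.int64(34), np.float64(0.119): np.int64(114), np.float64(0.121): np.int64(126), np.float64(0.123): np.int64(44)}
plane z 0.12145866472162721 x 0.515971968929008 0.5907387918976457 y -0.2490261870558672 -0.17221501669325423
rim centre [ 0.554  -0.2096] res 0.0007820719413749389 tcp [ 0.5629 -0.208   0.1478]
```

View pics/s14c.png

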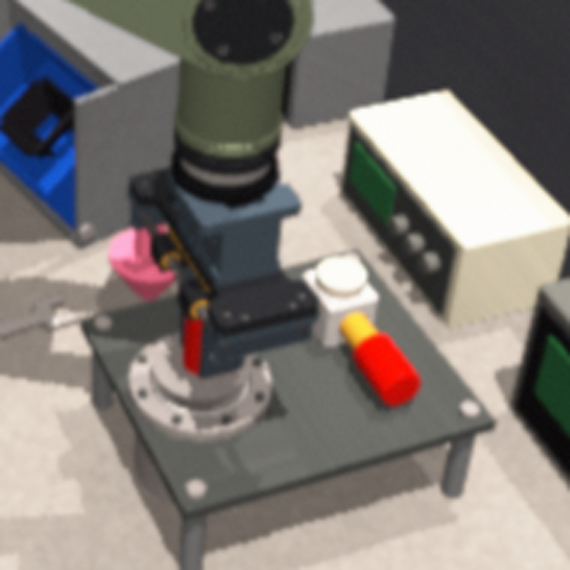

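It's centred and upright, with the rim about 9 mm above home and no contact. I'll lower slowly.

Request:
move_arm --pt "0.5 1.5 0 0 220" --pt "0.5 3 0 0 220" --pt "0.5 4.5 0 0 220" --pt "0.5 6 0 0 220" --pt "0.5 7.5 0 0 220" --pt "0.5 8.5 0 0 220" --pt "0.5 8.5 0 0 220" --pt "0.5 8.5 0 0 220"

```text
time_s: 15.6
tcp_pos: [0.5639, -0.2079, 0.1406]
tcp_rot: [0.707, -0.707, -0.001, 0.001]
contact_force: [0.2, 1.9, -2.3]
width: 0.0278
```

Run:
```python
from h import *
row([.564,-.2075,.14],90); lean('s15'); rim('s15')
```

```text
row [0.1 0.6 0.4] roll 0.2 | tcp [ 0.5639 -0.2079  0.1406] yaw 90.2 t 15.6 w 0.027752494097732273 F [ 0.1999  1.9399 -2.2638] M [ 0.3894 -0.0495 -0.0077]
s15 tcp [ 0.5639 -0.2079  0.1406] n [-0.0028  0.0014  1.    ] 300 lean 0.1781771577047455 rimpts [ 0.5452 -0.2191  0.1138]
red 72 [ 0.5409 -0.228   0.1179] [ 0.5491 -0.2122  0.1677]
{np.float64(0.107): np.int64(10), np.float64(0.109): np.int64(7), np.float64(0.111): np.int64(82), np.float64(0.113): np.int64(147), np.float64(0.115): np.int64(71), np.float64(0.117): np.int64(8)}
plane z 0.11398114227769561 x 0.5181888895965199 0.5928712738623506 y -0.24783567312825572 -0.17155752282627668
rim centre [ 0.556  -0.2092] res 0.0006022889939832303 tcp [ 0.5639 -0.2079  0.1405]
```

Request:
move_arm --pt "0 0.8 0.4 0 220" --pt "0 1.6 0.8 0 220" --pt "0 2.4 0.8 0 220" --pt "0 3.2 0.8 0 220" --pt "0 3.2 0.8 0 220" --pt "0 3.2 0.8 0 220"

```text
time_s: 16.2
tcp_pos: [0.5643, -0.2069, 0.1388]
tcp_rot: [0.707, -0.707, -0.002, 0.0]
contact_force: [-1.0, 3.4, 8.3]
width: 0.0277
```

Run:
```python
from h import *
row([.564,-.2075,.14],90); lean('s16'); rim('s16')
```

```text
row [-0.3 -1.2 -0.6] roll 0.2 | tcp [ 0.5643 -0.2069  0.1388] yaw 90.2 t 16.2 w 0.027703233750806334 F [-0.9877  3.4462  8.3393] M [ 0.8823  0.3192 -0.0526]
s16 tcp [ 0.5643 -0.2069  0.1388] n [-0.0005 -0.0098  1.    ] 297 lean 0.5631996964519108 rimpts [ 0.5445 -0.218   0.1125]
red 69 [ 0.5422 -0.2293  0.1146] [ 0.5504 -0.2115  0.1646]
{np.float64(0.107): np.int64(15), np.float64(0.109): np.int64(59), np.float64(0.111): np.int64(148), np.float64(0.113): np.int64(91), np.float64(0.115): np.int64(13)}
plane z 0.11227378457074087 x 0.5185291278639439 0.5929467505612569 y -0.24679737385966505 -0.17043394925315059
rim centre [ 0.5558 -0.2084] res 0.0006074226242253227 tcp [ 0.5644 -0.2069  0.1388]
```

It seems home, with the rim top at 0.112 and about 11 N of seating force. I'll ease the fingers off so it settles, recentre the hand on the knob axis (-9 mm in x) and re-measure.

Request:
move_arm --pt "0 0 0 0 160" --pt "0 0 0 0 150" --pt "0 -1 0 0 150" --pt "0 -1 0 0 150" --pt "-5 -1 0 0 150" --pt "-9 -1 0 0 150" --pt "-9 -1 0 0 150" --pt "-9 -1 0 0 150"

```text
time_s: 16.97
tcp_pos: [0.5544, -0.2075, 0.1382]
tcp_rot: [0.707, -0.707, -0.001, 0.001]
contact_force: [1.0, 0.3, 0.1]
width: 0.0377
```

Run:
```python
from h import *
row([.555,-.2075,.139],90); lean('s17'); rim('s17')
p,d=grab_frame('wrist'); cv2.imwrite('pics/w17.png',p[:,:,::-1])
```

```text
row [ 0.6 -0.8 -0. ] roll 0.2 | tcp [ 0.5544 -0.2075  0.1382] yaw 90.2 t 16.9667 w 0.03769790651435888 F [1.0145 0.2723 0.1297] M [ 0.0341 -0.0101 -0.0311]
s17 tcp [ 0.5544 -0.2075  0.1382] n [ 0.0031 -0.0146  0.9999] 259 lean 0.8531648386153626 rimpts [ 0.5451 -0.2201  0.1118]
red 19 [ 0.5374 -0.2307  0.1169] [ 0.5441 -0.2072  0.1659]
{np.float64(0.107): np.int64(18), np.float64(0.109): np.int64(71), np.float64(0.111): np.int64(143), np.float64(0.113): np.int64(48), np.float64(0.115): np.int64(5)}
plane z 0.11174551399743306 x 0.5174766249329816 0.5916177853827362 y -0.247363505884711 -0.17124127077502527
rim centre [ 0.5557 -0.2083] res 0.0009099961220855182 tcp [ 0.5546 -0.2075  0.1382]
```

View pics/s17c.png

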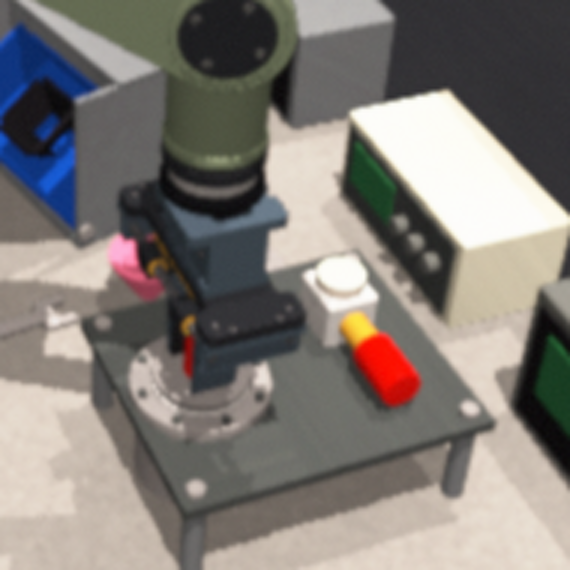

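View pics/w17.png

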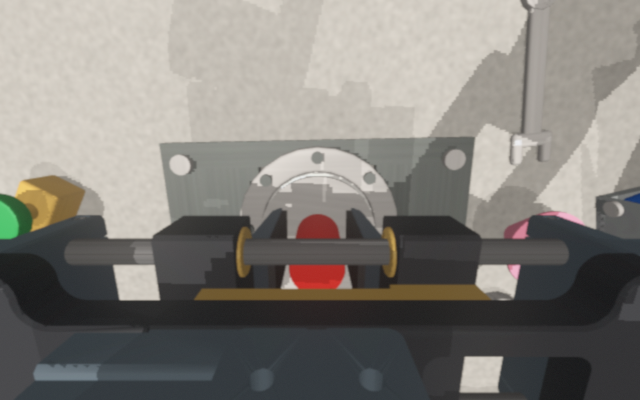

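It's released and standing home: lean under 1°, rim top about 10 mm above the flange, and concentric with the ring in the side crop at (205,378). The knob is centred between the pads in the wrist view at (317,250). For the rock test I'll regrip, lift 5–6 mm and lean it in +x.

Request:
move_arm --pt "0 0 0 0 220" --pt "0 0 0 0 220" --pt "0 0 0 0 220" --pt "0 0 0 0 220" --pt "0 -2 0 0 220" --pt "0 -4 0 0 220" --pt "0 -6 0 0 220" --pt "0 -6 0 0 220" --pt "3 -6 0 0 220" --pt "6 -6 0 0 220" --pt "6 -6 0 0 220" --squeeze 8

```text
time_s: 18.03
tcp_pos: [0.5604, -0.2072, 0.1443]
tcp_rot: [0.707, -0.707, -0.001, 0.002]
contact_force: [-2.8, 0.5, -0.0]
width: 0.0277
```

Run:
```python
from h import *
row([.555,-.2075,.139],90); lean('s18')
```

```text
row [-5.4  5.3 -0.3] roll 0.2 | tcp [ 0.5604 -0.2072  0.1443] yaw 90.2 t 18.0333 w 0.027717915024804432 F [-2.8445  0.453  -0.046 ] M [0.2669 0.5285 0.0292]
s18 tcp [ 0.5604 -0.2072  0.1443] n [0.026  0.0038 0.9997] 270 lean 1.5062326393421632 rimpts [ 0.5519 -0.2199  0.1182]
red 15 [ 0.5479 -0.2147  0.1261] [ 0.5496 -0.2072  0.1593]
```

Contact is made and the lean is starting at 1.5°, in +x. I'll continue.

Request:
move_arm --pt "2 0 0 0 220" --pt "4 0 0 0 220" --pt "6 0 0 0 220" --pt "7 0 0 0 220" --pt "7 0 0 0 220" --pt "7 0 0 0 220"

```text
time_s: 18.58
tcp_pos: [0.5663, -0.2069, 0.145]
tcp_rot: [0.707, -0.707, -0.0, 0.002]
contact_force: [-6.8, 2.5, 5.3]
width: 0.0277
```

Run:
```python
from h import *
row([.555,-.2075,.139],90); lean('s19')
```

```text
row [-11.3   6.1  -0.6] roll 0.2 | tcp [ 0.5663 -0.2069  0.145 ] yaw 90.2 t 18.5833 w 0.027716690405889262 F [-6.8295  2.4822  5.3099] M [0.4336 1.2251 0.0479]
s19 tcp [ 0.5663 -0.2069  0.145 ] n [ 0.1096 -0.0026  0.994 ] 278 lean 6.295160822995714 rimpts [ 0.5524 -0.2191  0.1207]
red 39 [ 0.5493 -0.2251  0.1255] [ 0.5547 -0.2052  0.1643]
```

View pics/s19c.png

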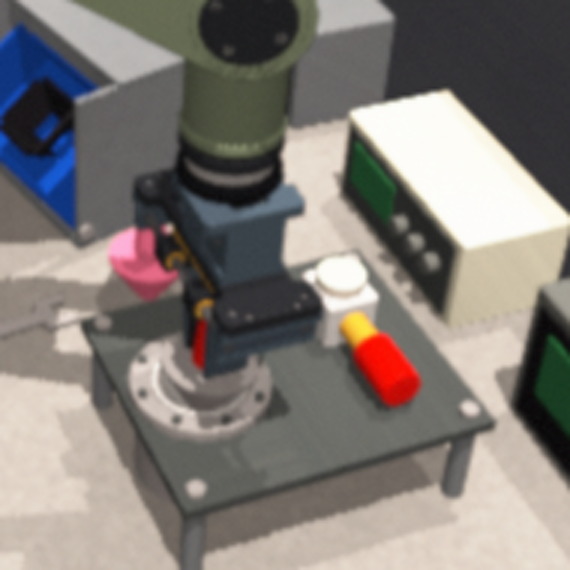

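The lean is 6.3°. A little more.

Request:
move_arm --pt "2 -0.5 0 0 220" --pt "4 -1 0 0 220" --pt "6 -1 0 0 220" --pt "7 -1 0 0 220" --pt "7 -1 0 0 220" --pt "7 -1 0 0 220"

```text
time_s: 19.13
tcp_pos: [0.5724, -0.2069, 0.1461]
tcp_rot: [0.707, -0.707, 0.001, 0.003]
contact_force: [-9.7, 1.8, 7.4]
width: 0.0277
```

Run:
```python
from h import *
row([.555,-.2075,.139],90); lean('s20')
```

```text
row [-17.3   7.2  -0.6] roll 0.2 | tcp [ 0.5724 -0.2069  0.1461] yaw 90.2 t 19.1333 w 0.027728097541927055 F [-9.738   1.8486  7.4118] M [0.4472 1.7447 0.0166]
s20 tcp [ 0.5724 -0.2069  0.1461] n [ 0.1775 -0.0114  0.9841] 255 lean 10.243122019680024 rimpts [ 0.5535 -0.2169  0.124 ]
red 53 [ 0.5524 -0.2272  0.1263] [ 0.56   -0.2061  0.1649]
```

View pics/s20c.png

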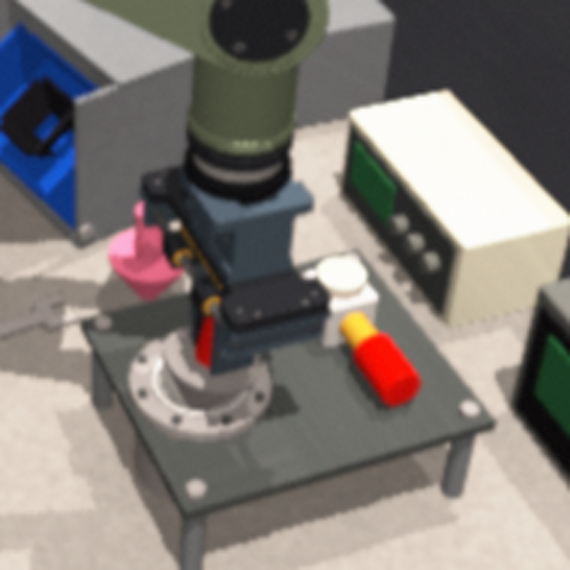

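The lean is 10.2° with the plug still well inside the cup, and it was held for several rows. Now I'll bring it back upright.

Request:
move_arm --pt "0 0 0 0 220" --pt "-4 0 0 0 220" --pt "-8 0 0 0 220" --pt "-12 0 0 0 220" --pt "-16 0 0 0 220" --pt "-20 0 0 0 220" --pt "-23 0 0 0 220" --pt "-23 0 0 0 220"

```text
time_s: 19.85
tcp_pos: [0.5525, -0.2079, 0.1466]
tcp_rot: [-0.707, 0.708, 0.002, 0.0]
contact_force: [1.8, -0.9, 3.7]
width: 0.0277
```

Run:
```python
from h import *
row([.555,-.2075,.139],90); lean('s21')
```

```text
row [2.5 7.6 0.4] roll 0.2 | tcp [ 0.5525 -0.2079  0.1466] yaw 90.2 t 19.85 w 0.027745224869262584 F [ 1.8344 -0.8875  3.7365] M [ 0.0214 -0.6394  0.0303]
s21 tcp [ 0.5525 -0.2079  0.1466] n [ 0.0208 -0.0164  0.9996] 254 lean 1.5197288804686546 rimpts [ 0.5401 -0.2209  0.1228]
red 36 [ 0.5353 -0.2266  0.1246] [ 0.5406 -0.2066  0.1673]
```

Back to 1.5°. I'll recentre and lower.

Request:
move_arm --pt "2 0 0 0 220" --pt "2 2 0 0 220" --pt "2 4 0 0 220" --pt "2 6 0 0 220" --pt "2 8 0 0 220" --pt "2 9 0 0 220" --pt "2 9 0 0 220"

```text
time_s: 20.48
tcp_pos: [0.555, -0.2067, 0.1369]
tcp_rot: [0.708, -0.707, -0.002, -0.0]
contact_force: [4.8, 3.6, 5.9]
width: 0.0279
```

Run:
```python
from h import *
row([.555,-.2075,.139],90); lean('s22'); rim('s22')
```

```text
row [-0.  -2.1 -0.8] roll 0.2 | tcp [ 0.555  -0.2067  0.1369] yaw 90.2 t 20.4833 w 0.02785614327289703 F [4.8434 3.6269 5.8539] M [ 0.6213 -0.8184 -0.0106]
s22 tcp [ 0.555  -0.2067  0.1369] n [-0.0095  0.0011  1.    ] 275 lean 0.5474314346882522 rimpts [ 0.5437 -0.2202  0.1131]
red 26 [ 0.5377 -0.2253  0.1214] [ 0.5423 -0.2073  0.1573]
{np.float64(0.107): np.int64(7), np.float64(0.109): np.int64(29), np.float64(0.111): np.int64(99), np.float64(0.113): np.int64(108), np.float64(0.115): np.int64(52)}
plane z 0.11359899198337735 x 0.5161700449457174 0.5900606877600293 y -0.24635233807941403 -0.1764745634872943
rim centre [ 0.5532 -0.2085] res 0.0008413636404926326 tcp [ 0.555  -0.2067  0.1368]
```

Nearly home, 1–2 mm off and pressing lightly on the -x side. I'll shift +1.5 mm, then release and let it settle.

Request:
move_arm --pt "1 0 0 0 220" --pt "1.5 0.5 0 0 220" --pt "1.5 0.5 0 0 220" --pt "1.5 0.5 0 0 160" --pt "1.5 0.5 0 0 140" --pt "1.5 0 0 0 140" --pt "1.5 -1 0 0 140" --pt "1.5 -1 0 0 140" --pt "1.5 -1 0 0 140"

```text
time_s: 21.33
tcp_pos: [0.5549, -0.2074, 0.1369]
tcp_rot: [0.707, -0.707, -0.001, 0.001]
contact_force: [-0.5, 0.4, 0.3]
width: 0.0411
```

Run:
```python
from h import *
row([.555,-.2075,.139],90); lean('s23'); rim('s23')
```

```text
row [ 0.1 -2.1 -0.1] roll 0.2 | tcp [ 0.5549 -0.2074  0.1369] yaw 90.2 t 21.3333 w 0.04107185178349946 F [-0.4785  0.377   0.3242] M [ 0.0556  0.0175 -0.0281]
s23 tcp [ 0.5549 -0.2074  0.1369] n [-0.0176  0.0015  0.9998] 233 lean 1.0145106288404235 rimpts [ 0.5421 -0.2185  0.1118]
red 31 [ 0.5385 -0.2312  0.1181] [ 0.5462 -0.2075  0.1504]
{np.float64(0.107): np.int64(14), np.float64(0.109): np.int64(65), np.float64(0.111): np.int64(126), np.float64(0.113): np.int64(47), np.float64(0.115): np.int64(5)}
plane z 0.11178840027496988 x 0.5180001462215406 0.5902887931382197 y -0.24621022659889358 -0.172609289115219
rim centre [ 0.5545 -0.2084] res 0.000604299704299397 tcp [ 0.555  -0.2074  0.137 ]
```

View pics/s23c.png

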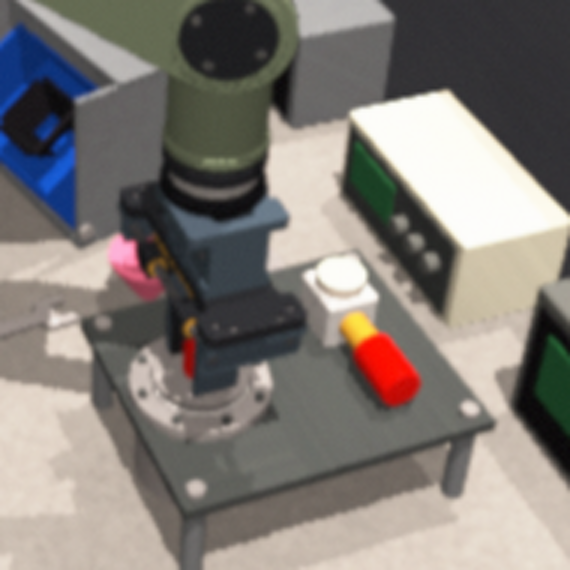

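It's home again at the same rim height as before (0.1118), with a 1° lean and the hand off it. I'll withdraw and head back to the bin bar.

Request:
move_arm --pt "0 -2 0 0 100" --pt "0 -8 0 0 60" --pt "0 -20 0 0 60" --pt "0 -45 0 0 60" --pt "0 -75 0 0 60" --pt "0 -105 0 0 60" --pt "0 -120 0 0 60" --pt "0 -120 0 0 60"

```text
time_s: 22.1
tcp_pos: [0.5572, -0.2082, 0.2623]
tcp_rot: [-0.706, 0.708, 0.004, 0.002]
contact_force: [0.3, -1.1, 0.8]
width: 0.0698
```

Run:
```python
from h import *
print(sense()['joint_pos']); row([.400,.1587,.245],14.2)
for n in ('side','wrist'):
    p,d=grab_frame(n); cv2.imwrite(f'pics/{n}24.png',p[:,:,::-1])
lean('s24')
```

```text
[-0.3769  0.3317  1.4798  0.      1.3207 -1.951 ]
row [-156.1   14.7  367.4] roll 76.0 | tcp [ 0.5572 -0.2082  0.2623] yaw 90.2 t 22.1 w 0.06978882447146512 F [ 0.3245 -1.0788  0.7803] M [0.0258 0.0019 0.0258]
s24 tcp [ 0.5552 -0.2074  0.2576] n [-0.1119  0.1091  0.9877] 8 lean 8.994108528869603 rimpts [ 0.5491 -0.2103  0.2399]Traceback (most recent call last):
  File "<stdin>", line 5, in <module>
  File "h.py", line 44, in lean
    Q=redpts('side',im,d,I['pose'],s,.07); print('red',len(Q),Q.min(0),Q.max(0))
                                                              ~~~~~^^^
    return umr_minimum(a, axis, None, out, keepdims, initial, where)
ValueError: zero-size array to reduction operation minimum which has no identity
```

View pics/s24c.png

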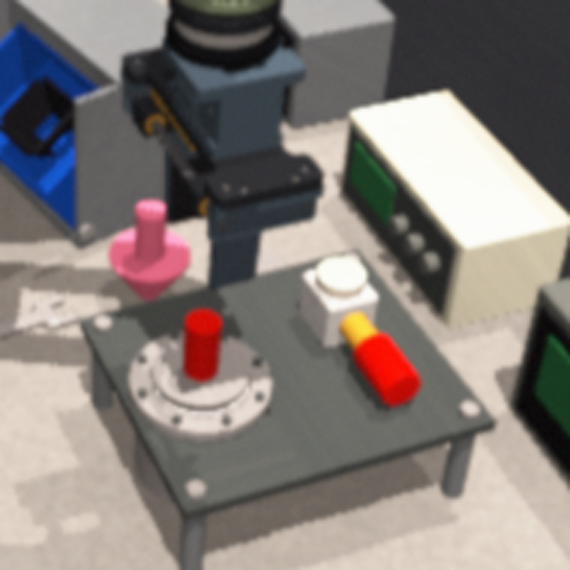

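View pics/wrist24.png

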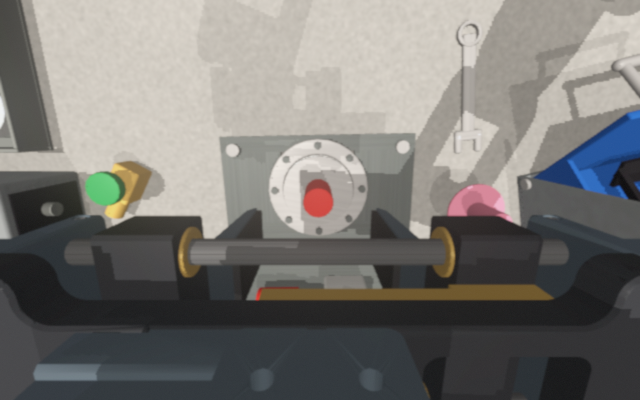

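The plug stands free and upright, concentric in the flange: knob at (203,345) in the side crop, rings centred at (318,187) in the wrist view. Now back to the bin.

Request:
move_arm --pt "-10 0 30 6 150" --pt "-24 0 62 13 150" --pt "-38 0 95 20 170" --pt "-52 0 128 27 170" --pt "-66 0 161 33 170" --pt "-80 0 194 40 170" --pt "-94 2 227 47 170" --pt "-108 5 260 54 170" --pt "-122 8 293 61 170" --pt "-136 11 326 68 170" --pt "-150 14 355 75 170" --pt "-155 15 367 76 170"

```text
time_s: 23.25
tcp_pos: [0.3963, 0.161, 0.2403]
tcp_rot: [-0.556, 0.558, -0.436, 0.434]
contact_force: [-0.1, 0.2, 0.0]
width: 0.0305
```

Request:
move_arm --pt "0 0 0 0 170" --pt "0 0 0 0 170"

```text
time_s: 23.42
tcp_pos: [0.3982, 0.1592, 0.241]
tcp_rot: [-0.558, 0.56, -0.434, 0.433]
contact_force: [0.9, -0.7, 0.4]
width: 0.0302
```

Run:
```python
from h import *
print(sense()['joint_pos']); row([.400,.1587,.245],14.2)
I=camera_info('wrist'); p,d=grab_frame('wrist'); cv2.imwrite('pics/w25.png',p[:,:,::-1])
print(proj(I,[.4098,.1611,.0935]))
for n in ('top','side'):
    p,d=grab_frame(n); cv2.imwrite(f'pics/{n}25.png',p[:,:,::-1])
t=cv2.imread('pics/top25.png'); cv2.imwrite('pics/t25c.png',cv2.resize(t[120:240,180:450],None,fx=2.9,fy=2.9,interpolation=cv2.INTER_CUBIC))
```

```text
[ 0.3539  0.0852  1.8583 -0.0006  1.2009  0.1024]
row [ 0.9 -4.   1.6] roll 0.2 | tcp [0.3982 0.1592 0.241 ] yaw 14.4 t 23.4167 w 0.030181266503129484 F [ 0.8861 -0.6841  0.445 ] M [-0.0836 -0.0183 -0.0262]
(np.float64(328.3058394882292), np.float64(192.27159767716495))
```

View pics/w25.png

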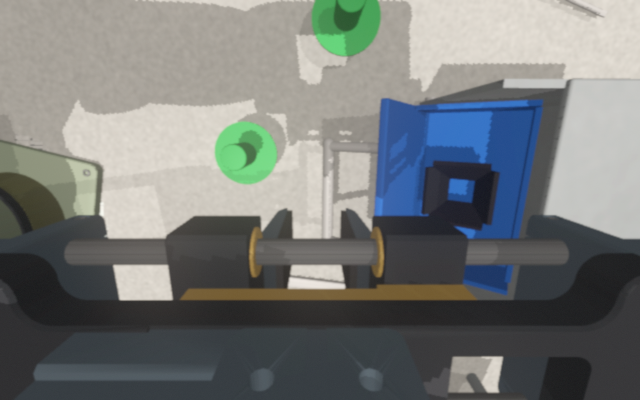

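View pics/t25c.png

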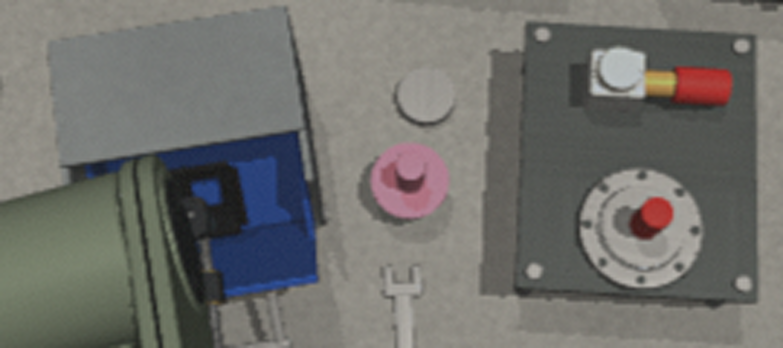

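The wrist view shows the bar at column 328 where predicted, with the fingers centred at 317, so the bin hasn't moved. The top crop shows the plug standing in the flange, knob at (655,215). I'll go down on the bar and grip it.

Run:
```python
from h import *
row([.4098,.1611,.1055],14.2)
```

```text
row [ -0.4 136.2  10.9] roll -0.0 | tcp [0.3994 0.1582 0.2418] yaw 14.2 t 23.5667 w 0.030518852337062582 F [ 0.1801 -0.0386  0.1014] M [-0.1083  0.0595 -0.0051]
```

Request:
move_arm --pt "0 25 4 0 170" --pt "0 55 9 0 170" --pt "0 85 11 0 170" --pt "0 112 11 0 170" --pt "0 128 11 0 170" --pt "0 135 11 0 170" --pt "0 135 11 0 170" --pt "0 135 11 0 230" --pt "0 135 11 0 230" --pt "0 135 11 0 230" --pt "0 135 11 0 230" --pt "0 135 11 0 230" --squeeze 12

```text
time_s: 24.57
tcp_pos: [0.4099, 0.1617, 0.1083]
tcp_rot: [0.558, -0.558, 0.434, -0.435]
contact_force: [-2.0, -1.4, 5.9]
width: 0.0116
```

Run:
```python
from h import *
row([.4713,.1764,.1627],14.2)
```

```text
row [  0.8 -54.3  63.2] roll -0.0 | tcp [0.4099 0.1617 0.1083] yaw 14.2 t 24.5667 w 0.011607542740864866 F [-1.9676 -1.4333  5.8962] M [-0.3622  0.4985 -0.0355]
```

The bar is gripped. I'll retrace the arc to shut it.

Request:
move_arm --pt "0 -5 3 0 230" --pt "0 -10 7 0 230" --pt "0 -15 11.5 0 230" --pt "0 -21 16.5 0 230" --pt "0 -26 21.5 0 230" --pt "0 -31 27 0 230" --pt "0 -36 33 0 230" --pt "0 -40.5 38.5 0 230" --pt "0 -44.5 45 0 230" --pt "0 -48 51 0 230" --pt "0 -52 57.5 0 230" --pt "0 -55 64 0 230"

```text
time_s: 25.57
tcp_pos: [0.4688, 0.1765, 0.1643]
tcp_rot: [-0.556, 0.56, -0.436, 0.433]
contact_force: [-10.5, -4.2, 15.1]
width: 0.0119
```

Request:
move_arm --pt "0 0 1 0 230" --pt "0 0 2 0 230" --pt "0 0 2 0 230" --pt "0 0 2 0 230"

```text
time_s: 25.9
tcp_pos: [0.4719, 0.1774, 0.1652]
tcp_rot: [-0.557, 0.559, -0.435, 0.434]
contact_force: [-11.4, -3.7, 18.9]
width: 0.0119
```

Run:
```python
from h import *
row([.4713,.1764,.1627],14.2)
p,d=grab_frame('side'); cv2.imwrite('pics/s26.png',cv2.resize(p[60:320,200:460,::-1],None,fx=2.3,fy=2.3))
```

```text
row [ 0.8  2.5 -0.8] roll -0.0 | tcp [0.4719 0.1774 0.1652] yaw 14.2 t 25.9 w 0.011894000570230628 F [-11.3881  -3.7282  18.9495] M [-0.8651  2.1766 -0.0452]
```

View pics/s26.png

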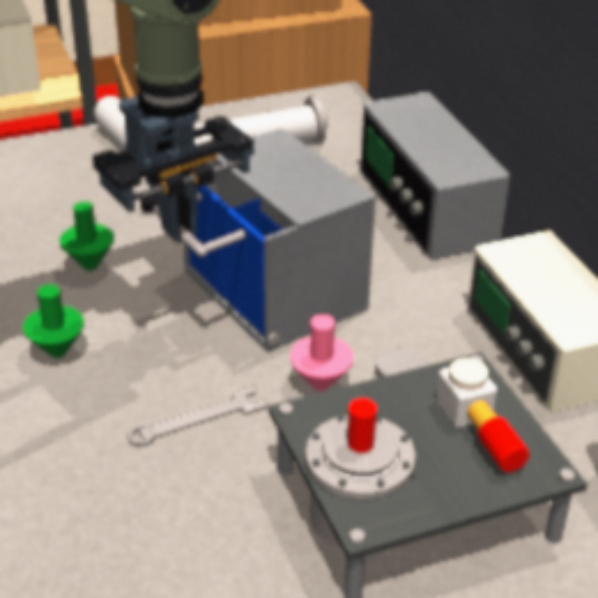

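The side picture shows the bin shut, panel upright at (235,255), and the tool is within 1 mm of where it first gripped the bar. I'll ease the vertical preload, give a light last push, then release and lift away.

Request:
move_arm --pt "0 -2 1 0 230" --pt "0 -2 2 0 230" --pt "0 -2 2 0 230"

```text
time_s: 26.2
tcp_pos: [0.4738, 0.1778, 0.1661]
tcp_rot: [-0.557, 0.559, -0.435, 0.433]
contact_force: [-9.8, -3.8, 12.2]
width: 0.0116
```

Request:
move_arm --pt "0 0 -1 0 160" --pt "0 0 -2 0 150" --pt "0 0 -2 0 140" --pt "0 0 -2 0 130" --pt "0 -10 -2 0 125" --pt "0 -30 -2 0 125" --pt "0 -60 -2 0 125" --pt "0 -90 -5 0 125" --pt "0 -110 -10 0 125" --pt "0 -110 -30 0 125" --pt "0 -110 -60 0 125" --pt "0 -110 -60 0 125"

```text
time_s: 27.2
tcp_pos: [0.4135, 0.1627, 0.2752]
tcp_rot: [-0.557, 0.559, -0.435, 0.434]
contact_force: [-0.6, -0.7, -0.1]
width: 0.0463
```

Run:
```python
from h import *
row([.4713,.1764,.1627],14.2)
I=camera_info('wrist'); p,d=grab_frame('wrist'); cv2.imwrite('pics/w27.png',p[:,:,::-1])
p,d=grab_frame('side'); cv2.imwrite('pics/s27f.png',p[:,:,::-1]); cv2.imwrite('pics/s27.png',cv2.resize(p[60:320,200:460,::-1],None,fx=2.3,fy=2.3))
a=cv2.imread('pics/side0.png').astype(int); b=p[:,:,::-1].astype(int); df=abs(a-b).sum(2)
print('diff near bin face/bar px',(df[140:205,262:320]>90).sum())
```

```text
row [  0.9 112.4  59.6] roll 0.0 | tcp [0.4135 0.1627 0.2752] yaw 14.2 t 27.2 w 0.046261955323265234 F [-0.5892 -0.7167 -0.105 ] M [-0.071   0.0778 -0.0101]
diff near bin face/bar px 619
```

View pics/s27.png

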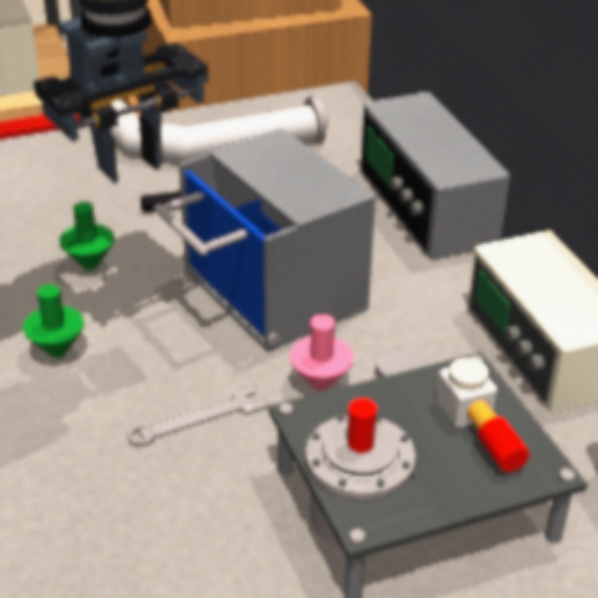

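View pics/w27.png

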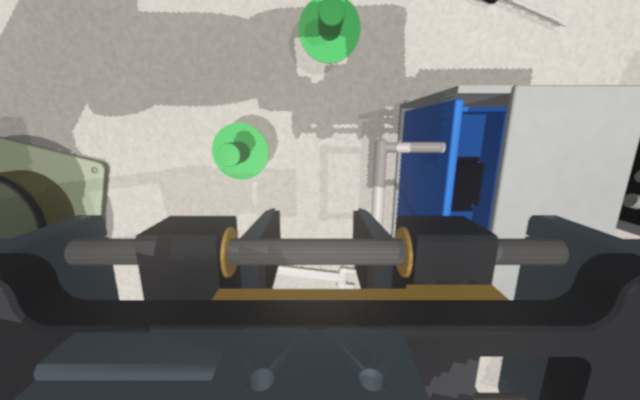

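The side crop shows the bin shut, with the bar corners at (155,205) and (205,250), and the plug upright in the flange at (362,445). I'll compare the bar with the first picture and make a final plug check.

Run:
```python
from h import *
a=cv2.imread('pics/side0.png'); b=cv2.imread('pics/s27f.png')
for n,(x0,y0,x1,y1) in {'bar':(262,142,312,174),'panel top edge':(278,132,318,165),'spanner':(252,228,318,256),'valve':(392,348,440,388),'drv':(258,142,275,156),'stand':(395,212,432,265)}.items():
    r=cv2.matchTemplate(b[y0-8:y1+8,x0-8:x1+8],a[y0:y1,x0:x1],cv2.TM_CCOEFF_NORMED); _,v,_,l=cv2.minMaxLoc(r); print(n,v,(l[0]-8,l[1]-8))
I=camera_info('wrist')
# bar in wrist: end at ~ (380,140)
print('bar now (wrist) at z .151:',ray(I,380,143,.151),' first: [0.4578 0.2328]')
I=camera_info('side'); p,d=grab_frame('side'); im=np.ascontiguousarray(p[:,:,::-1]); C=cloud(I,d); hsv=cv2.cvtColor(im,cv2.COLOR_BGR2HSV)
near=(np.hypot(C[...,0]-.5546,C[...,1]+.2075)<.05)&(d>0)
m=near&(hsv[...,1]<40)&(hsv[...,2]>90)&(C[...,2]>.107)&(C[...,2]<.125)
P=C[m]
for k in range(5):
    u,q,v=np.linalg.svd(P-P.mean(0),full_matrices=False); P=P[abs((P-P.mean(0))@v[2])<.0025]
print('rim z',P[:,2].mean(),'lean',np.degrees(np.arccos(abs(v[2][2]))),len(P))
fl=C[(d>0)&(abs(np.hypot(C[...,0]-.5546,C[...,1]+.2085)-.049)<.004)&(C[...,2]>.095)&(C[...,2]<.107)]; print('flange z',fl[:,2].mean(),len(fl))
Q=redpts('side',im,d,I['pose'],[.5546,-.2085,.14],.04); Q=Q[(Q[:,2]>.115)&(Q[:,2]<.157)]
f=least_squares(lambda c:np.hypot(Q[:,0]-c[0]-c[2]*(Q[:,2]-.138),Q[:,1]-c[1]-c[3]*(Q[:,2]-.138))-.014,[.555,-.208,0,0],loss='soft_l1',f_scale=.001); print('knob axis (side) at z=.138',f.x,'top',len(Q))
```

```text
bar 0.9190232157707214 (0, 0)
panel top edge 0.8777205348014832 (0, 0)
spanner 0.9963270425796509 (0, 0)
valve 0.9997408390045166 (0, 0)
drv 0.9262799620628357 (0, 0)
stand 0.9997296333312988 (0, 0)
bar now (wrist) at z .151: [0.4633 0.2298 0.151 ]  first: [0.4578 0.2328]
rim z 0.11191180374833186 lean 0.4408060572640617 369
flange z 0.10201821597915195 286
knob axis (side) at z=.138 [ 0.5556 -0.2071 -0.032   0.0145] top 128
```

All checks agree: the bar, spanner, valve and driver show zero pixel shift in the side view. The rim is 9.9 mm above the flange with a lean of about 0.4°, and the robot is clear.

```bash
python3 -c "
from plant import *
print(sense()['time_s'],sign_off())"
```

```text
the job is handed in; nothing more can be done
27.35 None
```

The job is done and handed in at 27.35 s of the 72 s allowed; no verdict is reported. I tilted the bin to about 0.58 rad, took out the bare steel plug and lowered it home. I then lifted it about 6 mm, leaned it about 10° and brought it back upright and home, released it, and shut the bin.

**Last checks on the plug:**
- **Height:** the rim stands 9.9 mm above the flange.
- **Lean:** 0.4° by the rim-plane fit. A rougher fit to the knob gave about 2°, under the 2.9° limit, and I trust it less.
- **Centring:** the plug's axis is within about 2 mm of the measured cup centre.

**Bin and bystanders:**
- **Bin:** the bar shows zero pixel shift from the first side picture, so the bin is shut. A rough wrist-camera reading of the bar end, picked by eye, differed by about 6 mm.
- **Bystanders:** the spanner, valve and screwdriver also show zero shift. I only looked at the disc in a mid-run top view and did not measure it at the end.

**What didn't go to plan:**
- The plug kept its 33° lean in the grip after I took it out, even at 7.5 N. I righted it against the cup wall with light contact.
- The side and top cameras disagreed by about 5 mm in y. I used the wrist reading, which lay between them.

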